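Slide the exhaust flange round the header pipe and seat it on the port

TASK

Slide the loose flange along the bent exhaust pipe, round its bend and over the two studs until it sits flush on the exhaust port, and press it there for about a second with roughly 12 N to bed the gasket; then let go and move clear. The bend is hand-formed and not quite level, so ease the flange along by feel: it must never bear on the pipe with more than 20 N or on the gasket with more than 25 N. Leave the piston, wood block, spanner and tin where they are.

Things in the scene. Friction and masses are not known exactly. Their poses are not given: they have to be found in the camera images.
- head: Finned aluminium cylinder head on a wooden board with the pipe fixed in its port, all immovable and level; only position and yaw vary. Origin on the bench straight below the centre of the pipe's bend, z up. In its frame (mm): head x -8..138, y 92..238, top z 141. A boss 38 wide (x), 66 high juts from it along -y to y=64, z 72..138, and carries the gasket; narrower than the flange.
- pipe: Bent steel pipe, 22 mm diameter, rigid; origin and axes as head. Axis (mm) at z=105: open leg along x at y=-65, x=-83 to 0; 90 degree bend of radius 65 about x=y=0 to x=65, y=0; port leg along y at x=65 to the port face y=60. Legs level; the bend (see bend_mid) is not. Open end: 32 mm sleeve x -113..-83 that keeps the flange on, in a wooden prop (y -95..-35, top z 98).
- gasket: Flat dark gasket plate 38 wide (x), 4 thick (y), 66 mm high (z) on the boss; rigid. Its outer face (towards -y) is the port face. Origin at its centre, 2 mm behind that face; axes as head.
- port (a point): Point on the pipe axis in the plane of the port face; axes as head, -y points out of the port along the pipe. Two 6 mm round-nosed studs stand out of the face along -y, 23 mm above and 23 mm below the pipe axis, reaching 26 mm out.
- bend_mid (a point): Where the pipe axis would be halfway round the bend if the bend were level; axes as head. The real bend is turned as a flat arc about the straight line joining its two ends, by an unmeasured angle up to 0.25 rad either way: its middle lies up to 4.8 mm above or below this point, its ends are true. Seen from above its shape is unchanged to 1 mm.
- leg_start (a point): Point on the pipe axis where the bend ends and the open leg begins; axes as head.
- flange: Loose dark cast block on the open leg: 22 mm thick (x, along the bore), 46 wide (y, flat sides to grip), 66 high (z), 0.11 to 0.23 kg. 25 mm bore along x at its origin (block centre) and 10 mm stud holes 23 mm above and below. Starts with x along head's x, z up, hanging 1.5 mm below the pipe axis; seated, z is still up and x along head's y, origin 11 mm out from the port face.
- bore (a point): Centre of the flange's bore (same as its origin). The bore is 3 mm wider than the pipe but 22 mm long, so on the bend it has about 1 mm of play to each side and binds unless it stays turned along the pipe and follows the bend's rise or dip (slope up to 0.18 where bend meets leg). Metal on metal: no give.
- piston: Aluminium piston standing on the bench, 60 mm diameter, 50 high; origin under its centre. Leave alone.
- block: Wood block 110 x 40 x 25 mm lying on the bench; origin under its centre. Leave alone.
- spanner: Steel open spanner lying flat, about 180 mm long; leave alone.
- tin: Small grey tin, 52 mm diameter, 70 high; origin under its centre. Leave alone.

How it is judged:
On the way, in this order (a step that is already met when the one before it is completed fails the run):
1. the flange is halfway round the bend (distance between flange and bend_mid below 0.014 m).
2. the flange is at the port face and pressed on the gasket with at least 8 N for 0.4 s (y of flange in the frame of port above -0.0135 m and contact force between flange and gasket above 8 N), for 0.4 s.
At the end, for the whole second after the job is handed in: the flange rests on the pipe over both studs, flush on the port face (gap under 2.5 mm, bore within 4 mm of the pipe axis sideways, square and upright within 0.12 rad), at rest and released (y of flange in the frame of port above -0.0135 m and x of flange in the frame of port between -0.004 and 0.004 m and angle between the x axis of flange and the y axis of port, either way round below 0.12 rad and angle between flange's own z axis and vertical below 0.12 rad and linear speed of flange below 0.01 m/s); the robot touches nothing.
It fails at once if the flange bears on the pipe with more than 20 N (contact force between flange and pipe above 20 N).
It fails at once if the flange bears on the gasket with more than 25 N (contact force between flange and gasket above 25 N).
It fails at once if a bystander is moved by more than 15 mm (distance of any of piston, block, spanner, tin from where it was at the start of the episode above 0.015 m).
It also fails if it takes over 72 s, if anything falls off the work surface, if the arm or the gripper's body presses on something with over 40 N, if the wrist force passes 120 N, or if a joint passes its speed limit or range.

ROBOT

A 6-joint arm with a two-finger parallel gripper is mounted at the origin on the work surface. World frame = base frame: x ahead of the robot, y to its left, z up, the work surface at z = 0. Lengths are in m, angles in rad, forces in N, time in s.
With the tool pointing down it reaches from about 0.375 to 0.9 m from the base axis. Payload 3.1 kg.
Tool frame: the origin (TCP) lies on the centre line of the jaws, within the pads' length; the fingertips stand 25 mm ahead of it and the grasp point (between the pads) lies 6 mm ahead of it; x points along the fingers, y is the direction in which the jaws open and shut, and the axes are right-handed (so a half turn about x gives the same grasp; the last joint's range is limited). The gripper opens to 87 mm and grips with 3 to 60 N. Pads are 19 mm wide; open, the fingers measure 117 mm over their backs; the gripper's body (75 mm by 190 mm) begins 51 mm behind the grasp point.
Start: joints at [-1.355, 0.527, 1.433, -0, 1.181, -0.178], TCP at [0.24, -0.577, 0.219] pointing down, gripper open.
Joint ranges: [-3.08, 3.08], [-0.75, 2.2], [0.22, 2.44], [-1.43, 4.57], [0, 2.65], [-2.85, 2.85]. Speed limits (rad/s): [2.79, 2.79, 3.14, 3.14, 3.14, 3.14].

INTERFACE

Orientations are given as a unit quaternion [x, y, z, w].
In Python, from rig import robot gives the robot as it stands. The module is installed in compiled form; this text tells all that it offers.
- The arm moves only by the tool move_arm, never from a script. Its argument "commands" is a list of rows, each a list of 5 numbers: the gripper's target within -1 to 1 (shut at 1, half-way at 0, fully open at -1), then the shift along the tool's x, y, z in mm, then the turn about the tool's x in degrees. A call has 1 to 8 rows; each row is the pose to reach, as a shift and turn from the pose commanded when the call began, along the tool's axes at that moment; what a row does not reach only later rows make up. A row lasts 1/12 s, in which the tool goes at most 41.7 mm and 7.16 degrees, less where a joint would pass 70% of its speed; a pose out of reach is approached as far as the arm can. A call with a gripper value outside its range is refused whole. The fingers move at their own pace and stop on an object; "newtons" is the grip in N (left out, the last holds). Time passes only in rows, so rows that repeat a pose let the fingers close. It gives the time, the measured TCP pose, the force and the opening at its end, in the units of the state.
- robot.get_obs(): the state, without advancing time (a new reading comes with each control period).
- robot.camera(name): name is "scene" or "top" or "wrist"; returns a dict with "image" (384x512x3 uint8, red, green, blue), "fx", "fy", "cx", "cy" (pixels), "xyz" and "rotation" of the camera in the world; the wrist camera has in their place "tool_from_camera" (4x4, takes a point from camera to tool coordinates, whose origin is the TCP and whose axes are the tool frame's). Camera axes: x right, y down, z forward; pixel columns grow to the right and rows downward; lengths in m; the calibration is good to about 2 mm. A picture is of the moment at which its call begins: read the wrist's pose just before it. There is no depth.
- robot.hand_in(): hands the job in, once; it reports no verdict.
Trained networks look in a picture, given as the dict that the camera call returned (one of the last four; its "shot" number tells which), for a name from the list of things; names that differ only in an ending like _2 or _b are one class to them, and where a whole thing is asked for, a point or a joint stands for the part that bears it (a point fixed in the world has none). Each returns a list of dicts, best first, with "p" (0 to 1); they miss things now and then, are a little off and sometimes report something else, mostly with a low value. They report only what shows in the picture. A call takes as long as a camera call.
- robot.regions_of(picture, name): "pixels" (384x512 bool, what is visible of it) and "bbox" ([left, top, right, bottom] in pixels, round what is visible of it).
The state is a dict: "time": time; "q": joint angles; "joint_velocities": joint speeds; "joint_torque": joint torques, N m; "position": TCP position; "tool_rot": TCP orientation; "ft_force": force on the tool from outside, world axes, zero at the start; "moment": the same for the moment, N m; "grip_width": finger opening in m.
Only numpy, scipy, OpenCV 4.12 (cv2) and the standard library are available. Lean on these libraries where they do the work, as an engineer would, in place of code of your own. Each camera call takes 0.05 s, during which the arm holds its last target.

## Working session

There is one attempt and no reset: what is moved stays moved. The work goes in short steps, Python scripts to look and compute and a tool call to move; the robot and the scene stay as the last step left them, time stands still between calls to the robot, and variables do not carry over. Pictures are saved under pics/ and viewed, and the job is handed in when it is done.

Besides the shell and the picture viewer there is one more tool, called after "Emit:" as name(argument=value, ...), one argument or row to a line, values as JSON. move_arm: Moves the arm, as the interface text tells. Its arguments: {"type":"object","properties":{"commands":{"type":"array","items":{"type":"array","items":{"type":"number"}}},"newtons":{"type":"number"}},"required":["commands"]}

```bash
mkdir -p pics
python3 - <<'E'
from rig import robot
import cv2,numpy as np
o=robot.get_obs(); print({k:np.round(v,3) for k,v in o.items()})
for n in ["scene","top","wrist"]:
    c=robot.camera(n); cv2.imwrite(f"pics/{n}0.png",c["image"][:,:,::-1])
    print(n,{k:(np.round(v,4).tolist()) for k,v in c.items() if k!="image"})
E
```

```text
{'time': np.float64(0.0), 'q': array([-1.355,  0.528,  1.434, -0.   ,  1.181, -0.179]), 'joint_velocities': array([-0.002,  0.001, -0.002, -0.   ,  0.001,  0.001]), 'joint_torque': array([ -0.   , -44.004, -17.659,   0.063,   0.058,  -0.   ]), 'position': array([ 0.24 , -0.576,  0.218]), 'tool_rot': array([-0.693, -0.139,  0.693, -0.138]), 'ft_force': array([ 0.212, -0.601, -0.344]), 'moment': array([ 0.055,  0.018, -0.031]), 'grip_width': np.float64(0.087)}
scene {'fx': 480.3177, 'fy': 480.3177, 'cx': 255.3413, 'cy': 184.3207, 'xyz': [1.3144, -0.2201, 1.0011], 'rotation': [0.7429, 0.5742, -0.2037, -0.2772], 'shot': 1}
top {'fx': 471.307, 'fy': 471.307, 'cx': 255.6903, 'cy': 194.9379, 'xyz': [0.4748, -0.0302, 0.9817], 'rotation': [0.7089, -0.7027, 0.0438, -0.043], 'shot': 2}
wrist {'fx': 266.7132, 'fy': 266.7132, 'cx': 248.5456, 'cy': 198.3166, 'tool_from_camera': [[0.0, -0.2512, 0.9679, -0.1665], [1.0, -0.0, -0.0, 0.0001], [0.0, 0.9679, 0.2512, -0.0693], [0.0, 0.0, 0.0, 1.0]], 'shot': 3}
```

View pics/scene0.png

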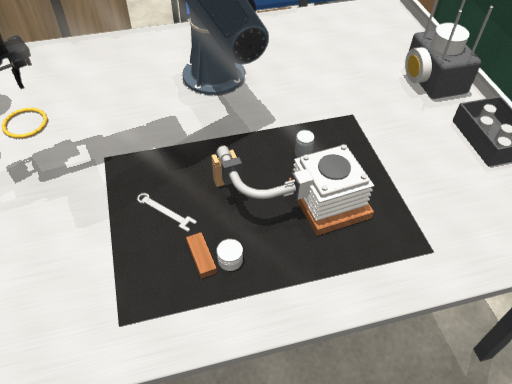

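View pics/top0.png

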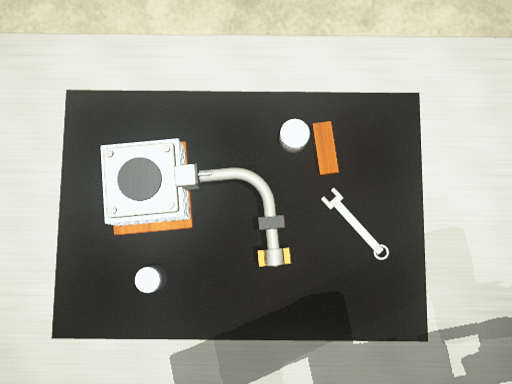

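View pics/wrist0.png

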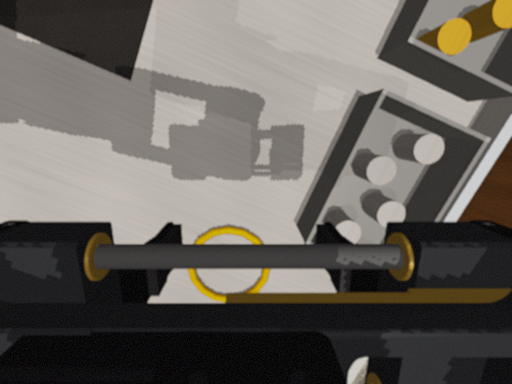

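```bash
cat > h.py <<'E'
from rig import robot
import cv2,numpy as np
from scipy.spatial.transform import Rotation as R
def cam(n):
    o=robot.get_obs(); c=robot.camera(n)
    if n=="wrist":
        T=np.eye(4);T[:3,:3]=R.from_quat(o["tool_rot"]).as_matrix();T[:3,3]=o["position"]
        W=T@np.array(c["tool_from_camera"]); c["Rm"]=W[:3,:3]; c["t"]=W[:3,3]
    else:
        r=np.array(c["rotation"]); c["Rm"]=R.from_quat(r).as_matrix() if r.size==4 else r; c["t"]=np.array(c["xyz"])
    return c
def proj(c,P):
    p=(np.atleast_2d(P)-c["t"])@c["Rm"]
    return np.c_[c["fx"]*p[:,0]/p[:,2]+c["cx"],c["fy"]*p[:,1]/p[:,2]+c["cy"]]
def ray(c,uv,z):
    d=c["Rm"]@np.array([(uv[0]-c["cx"])/c["fx"],(uv[1]-c["cy"])/c["fy"],1]); return c["t"]+d*(z-c["t"][2])/d[2]
E
python3 - <<'E'
from h import *
import pickle
out={}
for n in ["scene","top"]:
    c=cam(n)
    print(n,c["Rm"].round(3).tolist())
    v=c["image"][:,:,::-1].copy()
    c["m"]={}
    for k,col in [("head",(0,0,255)),("pipe",(0,255,0)),("gasket",(255,0,255)),("flange",(255,0,0))]:
        r=robot.regions_of(c,k)
        print(n,k,[(round(float(a["p"]),2),np.array(a["bbox"]).tolist(),int(a["pixels"].sum())) for a in r[:3]])
        if r:
            c["m"][k]=r[0]["pixels"]; v[r[0]["pixels"]]=v[r[0]["pixels"]]*0.5+np.array(col)*0.5
    cv2.imwrite(f"pics/{n}1.png",cv2.resize(v[80:340,60:460] if n=="top" else v[100:260,150:420],None,fx=2,fy=2,interpolation=0))
    out[n]=c
pickle.dump(out,open("c0.pkl","wb"))
o=robot.get_obs();print(R.from_quat(o["tool_rot"]).as_matrix().round(3))
E
```

```text
scene [[0.258, 0.74, -0.621], [0.966, -0.187, 0.178], [0.016, -0.646, -0.763]]
scene head [(0.96, [213.5, 144.5, 375.4, 231.7], 6469)]
scene pipe [(0.7, [221.0, 148.9, 295.0, 198.7], 885)]
scene gasket [(0.69, [291.2, 172.9, 300.9, 201.9], 116)]
scene flange [(0.59, [224.5, 156.7, 245.1, 186.9], 402)]
top [[0.009, -0.992, 0.122], [-1.0, -0.009, -0.001], [0.002, -0.122, -0.992]]
top head [(0.83, [98.1, 136.1, 291.3, 266.0], 9970)]
top pipe [(0.93, [198.8, 165.1, 283.4, 267.8], 1746)]
top gasket [(0.52, [100.9, 139.3, 290.2, 264.8], 9926), (0.41, [194.8, 166.8, 202.2, 189.6], 80)]
top flange [(0.65, [257.0, 215.8, 282.9, 230.5], 353)]
[[ 0.     0.384 -0.923]
 [-0.    -0.923 -0.384]
 [-1.     0.     0.   ]]
```

```bash
python3 -c "
import cv2,numpy as np
a=cv2.imread('pics/scene1.png');b=cv2.imread('pics/top1.png');print(a.shape,b.shape)"
```

```text
(320, 540, 3) (520, 800, 3)
```

View pics/scene1.png

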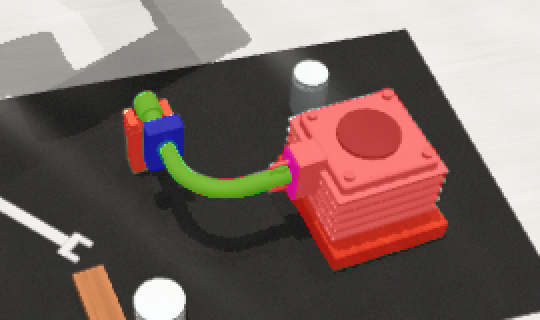

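View pics/top1.png

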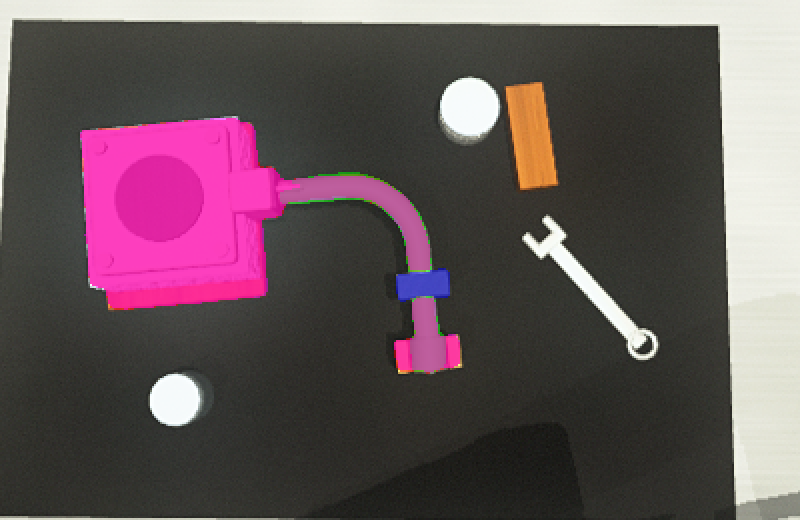

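```bash
cat > model.py <<'E'
from h import *
def axis(th,n=60,leg=(-83,0),pl=(0,60)):
    a=np.linspace(-np.pi/2,0,n); arc=np.c_[65*np.cos(a),65*np.sin(a),0*a]
    o=np.array([1,-1,0])/2**.5; d=arc@o-65/2**.5
    arc=arc+np.outer(d*(np.cos(th)-1),o)+np.outer(d*np.sin(th),[0,0,1])
    A=np.c_[np.linspace(leg[0],leg[1],40),np.full(40,-65),np.zeros(40)]
    B=np.c_[np.full(30,65),np.linspace(pl[0],pl[1],30),np.zeros(30)]
    return np.r_[A,arc,B]+[0,0,105]
def toW(P,x,y,yaw):
    c,s=np.cos(yaw),np.sin(yaw); P=np.atleast_2d(P).astype(float)
    return np.c_[x+(c*P[:,0]-s*P[:,1])/1e3,y+(s*P[:,0]+c*P[:,1])/1e3,P[:,2]/1e3]
def render(c,W,r,S=8,off=(0,0)):
    m=np.zeros((384*S,512*S),np.uint8)
    uv=proj(c,W)+off; dep=((W-c["t"])@c["Rm"])[:,2]
    dist=np.linalg.norm(W-c["t"],axis=1)
    # sphere ~ circle (small angle)
    for (u,v),D in zip(uv,dist):
        cv2.circle(m,(int(round((u+.5)*S*16-8)),int(round((v+.5)*S*16-8))),int(round(c["fx"]*r/D*S*16)),255,-1,shift=4)
    return cv2.resize(m,(512,384),interpolation=cv2.INTER_AREA)/255.
def box(x0,x1,y0,y1,z0,z1): return np.array([[x,y,z] for x in(x0,x1) for y in(y0,y1) for z in(z0,z1)],float)
E
cat > fit.py <<'E'
from model import *
import pickle
from scipy.optimize import minimize
C=pickle.load(open("c0.pkl","rb"))
def prep(c,pose):
    ig=np.zeros((384,512),np.uint8)
    ig|=cv2.dilate(c["m"]["flange"].astype(np.uint8),np.ones((5,5)))
    for b in (box(-125,-78,-100,-30,0,125),box(40,150,32,240,70,140)):
        h=cv2.convexHull(proj(c,toW(b,*pose)).astype(np.float32)).astype(int); cv2.fillConvexPoly(ig,h,1)
    return ig==0
def cost(p,C,val,names):
    e=0
    for n in names:
        m=cv2.GaussianBlur(render(C[n],toW(axis(p[3]),*p[:3]*[1e-3,1e-3,1e-2]),.011,off=(0,0)),(0,0),.7)
        d=(m-cv2.GaussianBlur(C[n]["m"]["pipe"].astype(float),(0,0),.7))*val[n]
        e+=(d**2).sum()
    return e
if __name__=="__main__":
    c=C["top"]
    g=np.array([ray(c,(270,257),.105),ray(c,(199,176),.105)]); print(g)
    yaw=np.arctan2(*(g[1]-g[0])[[1,0]])-np.arctan2(125,163)
    # port at (65,60)
    P=toW([65,60,105],0,0,yaw)[0]; p0=np.array([(g[1]-P)[0]*1e3,(g[1]-P)[1]*1e3,yaw*100,0.])
    print(p0)
    for names in (["top","scene"],["top"],["scene"]):
        p=p0.copy()
        for it in range(2):
            val={n:prep(C[n],p[:3]*[1e-3,1e-3,1e-2]) for n in names}
            s=np.vstack([p]+[p+np.eye(4)[i]*[4,4,4,.15][i] for i in range(4)])
            r=minimize(cost,p,args=(C,val,names),method="Nelder-Mead",options=dict(initial_simplex=s,xatol=.01,fatol=.01,maxiter=400)); p=r.x
        print(names,p.round(3),round(r.fun,2))
        if len(names)==2:
            for th in (-.25,-.15,-.05,0,.05,.15,.25):
                q=minimize(lambda x:cost(np.r_[x,th],C,val,names),p[:3],method="Nelder-Mead",options=dict(xatol=.02,fatol=.02)); print(th,q.x.round(2),round(q.fun,2))
E
time python3 fit.py
```

```text
[[ 0.46784282 -0.05811065  0.105     ]
 [ 0.61792379  0.07634074  0.105     ]]
[557.6871748   11.55994825   7.63110458   0.        ]
['top', 'scene'] [5.60127e+02 9.95600e+00 1.08710e+01 3.06000e-01] 37.35
-0.25 [559.69  10.12  11.01] 132.23
-0.15 [559.44  10.15  10.93] 106.89
-0.05 [559.5   10.24  11.22] 83.79
0 [559.38  10.31  11.16] 73.25
0.05 [559.48  10.27  11.14] 63.48
0.15 [559.54  10.12  10.86] 47.8
0.25 [559.81  10.05  10.99] 38.62
['top'] [5.6031e+02 1.0119e+01 1.0902e+01 2.5700e-01] 25.92
['scene'] [5.57118e+02 1.09410e+01 9.94000e+00 1.11000e-01] 2.65
real	0m35.884s
user	0m50.016s
sys	0m6.204s
```

```bash
cat > st.py <<'E'
from h import *
import sys
def cmdto(pos,yawdeg):
    """shift (tool mm) and turn(deg) from the present pose to world pos and tool-y heading yawdeg"""
    o=robot.get_obs(); M=R.from_quat(o["tool_rot"]).as_matrix()
    cur=np.degrees(np.arctan2(M[1,1],M[0,1]))
    d=M.T@(np.array(pos)-o["position"])*1e3
    return d.round(1), round(-((yawdeg-cur+180)%360-180),2), round(cur,2)
E
python3 - <<'E'
from st import *
import pickle
from model import *
C=pickle.load(open("c0.pkl","rb"))
for n in C:
    print(n,ray(C[n],np.argwhere(C[n]["m"]["flange"])[:,::-1].mean(0),.137 if n=="top" else .1035))
print(toW([[-41,-65,105],[65,60,105],[0,-65,105],[-113,-65,105]],.5598,.0101,.109).round(4))
print(cmdto([.525,-.062,.24],-83.8))
E
```

```text
scene [ 0.5219056  -0.05846838  0.1035    ]
top [ 0.53061342 -0.059136    0.137     ]
[[ 0.5261 -0.059   0.105 ]
 [ 0.6179  0.0768  0.105 ]
 [ 0.5669 -0.0545  0.105 ]
 [ 0.4545 -0.0668  0.105 ]]
(array([ -20.9, -366.3, -461. ]), np.float64(16.37), np.float64(-67.43))
```

Emit:
move_arm(
  commands=[
    [-1, -20, -30, -40, 5],
    [-1, -20, -60, -80, 10],
    [-1, -20, -85, -110, 16],
    [-1, -20, -110, -140, 16],
    [-1, -20, -140, -175, 16],
    [-1, -20, -165, -205, 16],
    [-1, -20, -190, -240, 16],
    [-1, -20, -215, -270, 16],
  ],
)

```text
time: 1.32
position: [0.4003, -0.2866, 0.2394]
tool_rot: [0.706, 0.04, -0.706, 0.041]
ft_force: [0.5, -0.1, -0.4]
grip_width: 0.0872
```

```bash
python3 -c "
from st import *
print(cmdto([.525,-.062,.24],-83.8))"
```

```text
(array([  -0.6, -208.9, -149.5]), np.float64(0.33), np.float64(-83.47))
```

Emit:
move_arm(
  commands=[
    [-1, 0, -30, -20, 0],
    [-1, 0, -65, -45, 0],
    [-1, 0, -100, -70, 0],
    [-1, 0, -135, -95, 0],
    [-1, 0, -170, -120, 0.3],
    [-1, 0, -200, -140, 0.3],
    [-1, 0, -209, -149, 0.3],
    [-1, 0, -209, -149, 0.3],
  ],
)

```text
time: 1.98
position: [0.5252, -0.0608, 0.2392]
tool_rot: [0.706, 0.04, -0.705, 0.04]
ft_force: [0.3, -0.4, 0.8]
grip_width: 0.0868
```

```bash
cat > wv.py <<'E'
from h import *
import pickle,sys
def wshot(tag):
    c=cam("wrist"); v=c["image"][:,:,::-1].copy(); c["m"]={}
    for k,col in [("pipe",(0,255,0)),("flange",(255,0,0))]:
        r=robot.regions_of(c,k)
        print(k,[(round(float(a["p"]),2),np.array(a["bbox"]).tolist(),int(a["pixels"].sum())) for a in r[:3]])
        if r: c["m"][k]=r[0]["pixels"]; v[r[0]["pixels"]]=v[r[0]["pixels"]]*.6+np.array(col)*.4
    cv2.imwrite(f"pics/{tag}.png",v); pickle.dump(c,open(f"{tag}.pkl","wb")); print(robot.get_obs()["time"],robot.get_obs()["position"],robot.get_obs()["ft_force"])
wshot(sys.argv[1])
E
python3 wv.py w1
```

```text
pipe [(0.6, [127.2, 84.0, 260.1, 242.1], 4693), (0.46, [328.4, 13.3, 370.1, 106.7], 3306)]
flange [(0.8, [224.0, 175.8, 267.4, 205.5], 1232), (0.55, [330.4, 15.1, 371.9, 108.3], 3224)]
2.1333 [ 0.52315295 -0.06433727  0.23896419] [ 0.3717092  -0.34105695  0.6005703 ]
```

View pics/w1.png

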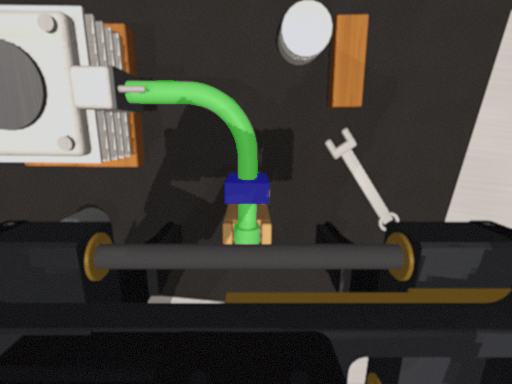

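Emit:
move_arm(
  commands=[
    [-1, 0, 30, -5, 0],
    [-1, 0, 65, -10, 0],
    [-1, 0, 100, -20, 0],
    [-1, 0, 130, -20, 0],
    [-1, 0, 140, -20, 0],
    [-1, 0, 140, -20, 0],
    [-1, 0, 140, -20, 0],
  ],
)

```text
time: 2.72
position: [0.5573, -0.2014, 0.2386]
tool_rot: [-0.706, -0.038, 0.707, -0.037]
ft_force: [-0.5, 0.3, 0.0]
grip_width: 0.0874
```

```bash
python3 wv.py w2
```

```text
pipe [(0.71, [1.0, 100.5, 140.2, 244.4], 4266), (0.47, [0.0, 38.1, 172.8, 246.8], 9996)]
flange [(0.81, [89.1, 186.5, 156.2, 221.1], 1670), (0.4, [161.7, 15.7, 219.0, 82.1], 2556)]
2.8667 [ 0.5578954  -0.19917443  0.23901603] [ 0.64732882  0.20492575 -0.16631961]
```

Emit:
move_arm(
  commands=[
    [-1, 0, -35, 5, 0],
    [-1, 0, -75, 5, 0],
    [-1, 0, -115, 5, 0],
    [-1, 0, -155, 5, 0],
    [-1, 0, -195, 5, 0],
    [-1, 0, -235, 5, 0],
    [-1, 0, -270, 5, 0],
    [-1, 0, -300, 0, 0],
  ],
)

```text
time: 3.53
position: [0.5232, 0.1015, 0.2393]
tool_rot: [-0.705, -0.04, 0.707, -0.04]
ft_force: [0.7, -0.1, 0.1]
grip_width: 0.087
```

Emit:
move_arm(
  commands=[
    [-1, 0, 0, 0, 0],
    [-1, 0, 0, 0, 0],
  ],
)

```text
time: 3.7
position: [0.5249, 0.1004, 0.2393]
tool_rot: [0.706, 0.041, -0.706, 0.041]
ft_force: [-0.8, -0.1, -0.3]
grip_width: 0.0872
```

```bash
python3 wv.py w3
```

```text
pipe [(0.58, [285.7, 100.4, 397.1, 243.6], 3697), (0.21, [182.5, 221.5, 206.9, 248.1], 681)]
flange [(0.94, [353.7, 187.1, 421.6, 219.6], 1735)]
3.85 [0.52576231 0.09738343 0.23914529] [-0.44050781  0.05963596  0.69921039]
```

View pics/w2.png

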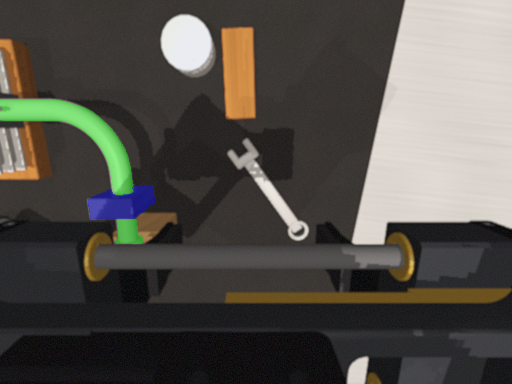

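View pics/w3.png

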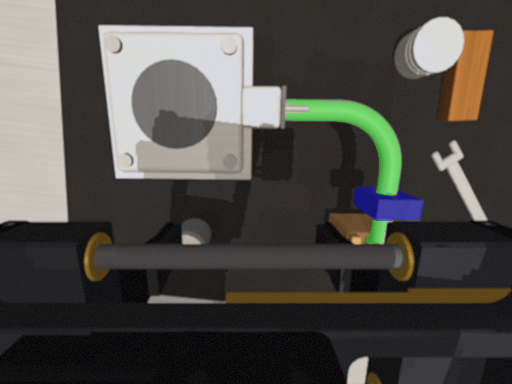

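```bash
cat > fit2.py <<'E'
from model import *
import pickle
from scipy.optimize import least_squares
C=pickle.load(open("c0.pkl","rb")); V=[C["top"],C["scene"]]+[pickle.load(open(f"w{i}.pkl","rb")) for i in (1,2,3)]
def sdf(m):
    S=4; M=cv2.resize(m.astype(np.float32),None,fx=S,fy=S,interpolation=cv2.INTER_LINEAR)
    M=(M>.5).astype(np.uint8)
    return (cv2.distanceTransform(M,cv2.DIST_L2,5)-cv2.distanceTransform(1-M,cv2.DIST_L2,5)).astype(np.float32)/S
F=[sdf(c["m"]["pipe"]) for c in V]
def pts(th):
    A=axis(th,60,(-20,0),(0,28)); T=np.gradient(A,axis=0)
    k=np.linalg.norm(np.gradient(A,axis=0),axis=1)>1e-3
    T=np.gradient(A,axis=0)
    return A[k],T[k]
def samp(F,uv):
    x=((uv+.5)*4-.5).astype(np.float32)
    return cv2.remap(F,x[:,0].reshape(-1,1),x[:,1].reshape(-1,1),cv2.INTER_LINEAR,borderMode=cv2.BORDER_REPLICATE).ravel()
use=None
def res(p,full=False):
    A,T=pts(p[3]); W=toW(A,*p[:3]); Tw=toW(T,0,0,p[2]); out=[]
    for i,c in enumerate(V):
        q=p[4+6*i:10+6*i]; c2=dict(c); c2["t"]=c["t"]+q[:3]; c2["Rm"]=R.from_rotvec(q[3:]).as_matrix()@c["Rm"]
        d=W-c2["t"]; n=np.cross(Tw,d); n/=np.linalg.norm(n,axis=1)[:,None]
        for s in(1,-1):
            uv=proj(c2,W+s*.011*n)
            e=samp(F[i],uv)+0.0
            bad=(uv[:,0]<4)|(uv[:,0]>507)|(uv[:,1]<4)
            e[bad]=0; out.append(np.clip(e,-3,3)*.15)
    if full: return out
    return np.concatenate(out+[p[4:].reshape(-1,6)[:,:3].ravel()/.002,p[4:].reshape(-1,6)[:,3:].ravel()/.004])
if __name__=="__main__":
    for th0 in (-.15,0,.15):
        p0=np.r_[.5598,.0101,.109,th0,np.zeros(6*len(V))]
        r=least_squares(res,p0,loss="soft_l1",x_scale=np.r_[.002,.002,.01,.1,np.tile([.002]*3+[.004]*3,len(V))])
        J=r.jac; cov=np.linalg.inv(J.T@J)
        print(r.x[:4].round(4),r.cost,np.sqrt(np.diag(cov))[:4].round(4))
    print((r.x[4:].reshape(-1,6)*1e3).round(2))
    print([(round(o.mean()/.15,2),round(o.std()/.15,2)) for o in res(r.x,True)])
    np.save("pose.npy",r.x[:4])
E
python3 fit2.py
```

```text
Traceback (most recent call last):
  File "fit2.py", line 35, in <module>
    J=r.jac; cov=np.linalg.inv(J.T@J)
                 ~~~~~~~~~~~~~^^^^^^^
numpy.linalg.LinAlgError: Singular matrix
```

```bash
python3 - <<'E'
s=open("fit2.py").read()
a=s.index("        r=least_squares"); b=s.index("        print(r.x[:4].round")
s=s[:a]+'''        sc=np.r_[.002,.002,.01,.1,np.tile([.002]*3+[.004]*3,len(V))]
        r=least_squares(lambda u:res(p0+sc*(u-10)),np.full(p0.size,10.),loss="soft_l1",diff_step=.005)
        J=r.jac/sc; cov=np.linalg.inv(J.T@J); r.x=p0+sc*(r.x-10)
'''+s[b:]
open("fit2.py","w").write(s)
E
python3 fit2.py
```

```text
[0.5597 0.0105 0.1109 0.0956] 5.410673115351291 [0.001  0.0008 0.0074 0.0764]
[0.5595 0.0105 0.1121 0.0985] 5.3679014030124055 [0.001  0.0008 0.0075 0.0743]
[0.5596 0.0105 0.1115 0.1177] 5.371445126587305 [0.001  0.0008 0.0078 0.0751]
[[-0.02  0.05 -0.09  0.36  0.47  0.06]
 [ 0.35 -0.03 -0.24 -0.34 -0.98  0.18]
 [ 0.13  0.23 -0.22  0.23  0.07  0.02]
 [ 0.32  0.09  0.01  0.05  0.04  0.04]
 [ 0.28  0.56  0.17  0.57 -0.34 -0.21]]
[(np.float32(0.57), np.float32(0.42)), (np.float32(0.61), np.float32(0.47)), (np.float32(0.35), np.float32(0.34)), (np.float32(0.23), np.float32(0.4)), (np.float32(0.27), np.float32(0.39)), (np.float32(0.27), np.float32(0.69)), (np.float32(0.03), np.float32(0.32)), (np.float32(0.01), np.float32(0.44)), (np.float32(-0.56), np.float32(0.45)), (np.float32(-0.52), np.float32(0.42))]
```

Run:
```python
from fit2 import *
p=[.5596,.0105,.1115]
for i,c in enumerate(V):
    best=[]
    for s in np.arange(-60,-15,1.):
      for dy in (-2,0,2):
        h=cv2.convexHull(((proj(c,toW(box(s-11,s+11,-65-23+dy,-65+23+dy,103.5-33,103.5+33),*p))+.5)*16*4).astype(np.int32))
        m=np.zeros((384*4,512*4),np.uint8); cv2.fillConvexPoly(m,h,1,shift=4)
        f=cv2.resize(c["m"]["flange"].astype(np.uint8),None,fx=4,fy=4,interpolation=0)
        k=(m&f).sum()/(m|f).sum(); best.append((k,s,dy))
    print(i,sorted(best)[-3:])
from st import *
```

```text
0 [(np.float64(0.862700964630225), np.float64(-36.0), 0), (np.float64(0.8701256848211408), np.float64(-35.0), -2), (np.float64(0.8732235142118863), np.float64(-35.0), 0)]
1 [(np.float64(0.7541044315516603), np.float64(-41.0), 0), (np.float64(0.7546284867933843), np.float64(-42.0), 2), (np.float64(0.7579090459713297), np.float64(-40.0), 0)]
2 [(np.float64(0.8496132397913294), np.float64(-37.0), 2), (np.float64(0.851475350845628), np.float64(-38.0), 0), (np.float64(0.8794828452647449), np.float64(-37.0), 0)]
3 [(np.float64(0.8631048988109039), np.float64(-37.0), 2), (np.float64(0.8657794044252204), np.float64(-36.0), 0), (np.float64(0.8820571275311787), np.float64(-37.0), 0)]
4 [(np.float64(0.8643256441560111), np.float64(-38.0), -2), (np.float64(0.867595818815331), np.float64(-38.0), 0), (np.float64(0.8853579917298864), np.float64(-37.0), 0)]
```

Run:
```python
from st import *
from model import *
t=toW([-37,-65,160],.5596,.0105,.1115)[0]; print(t)
o=robot.get_obs(); print(o["position"])
print(cmdto(t,-83.6))
```

```text
[ 0.53006225 -0.05821333  0.16      ]
[0.52576231 0.09738343 0.23914529]
(array([ 79.2, 155.1,  12.7]), np.float64(-0.13), np.float64(-83.73))
```

Emit:
move_arm(
  commands=[
    [-1, 10, 35, 5, 0],
    [-1, 20, 75, 10, 0],
    [-1, 30, 115, 13, 0],
    [-1, 45, 145, 13, 0],
    [-1, 60, 155, 13, 0],
    [-1, 75, 155, 13, 0],
    [-1, 75, 155, 13, 0],
  ],
)

```text
time: 4.43
position: [0.5278, -0.0599, 0.1615]
tool_rot: [-0.704, -0.038, 0.708, -0.036]
ft_force: [0.1, 0.1, 0.1]
grip_width: 0.0871
```

Emit:
move_arm(
  commands=[
    [-1, 0, 0, 0, 0],
  ],
)

```text
time: 4.52
position: [0.5291, -0.0589, 0.1635]
tool_rot: [-0.705, -0.038, 0.707, -0.037]
ft_force: [-0.7, 0.0, 0.4]
grip_width: 0.0871
```

Emit:
move_arm(
  commands=[
    [-1, 0, 0, 0, 0],
  ],
)

```text
time: 4.6
position: [0.5302, -0.0583, 0.1646]
tool_rot: [0.706, 0.038, -0.706, 0.038]
ft_force: [-1.1, -0.4, -0.1]
grip_width: 0.0867
```

Emit:
move_arm(
  commands=[
    [-1, 0, 0, 0, 0],
  ],
)

```text
time: 4.68
position: [0.5306, -0.0578, 0.1651]
tool_rot: [0.707, 0.038, -0.705, 0.039]
ft_force: [0.0, -0.0, 0.5]
grip_width: 0.0872
```

Emit:
move_arm(
  commands=[
    [-1, 0, 0, 0, 0],
  ],
)

```text
time: 4.77
position: [0.5306, -0.0576, 0.1651]
tool_rot: [0.707, 0.039, -0.705, 0.039]
ft_force: [0.5, -0.1, -0.3]
grip_width: 0.0871
```

```bash
python3 wv.py w4
python3 - <<'E'
import pickle
from h import *
c=pickle.load(open("w4.pkl","rb")); print(c["t"])
o=robot.get_obs();print(o["q"])
E
```

```text
pipe [(0.92, [87.1, 75.7, 264.3, 292.7], 7377), (0.51, [0.0, 1.5, 281.1, 294.4], 28721)]
flange [(0.92, [221.9, 191.6, 278.5, 238.4], 2287)]
4.9167 [ 0.53033949 -0.05742888  0.16469561] [-0.56805915  0.73005466  0.45027104]
[ 0.5992187  -0.04977485  0.33172879]
[-3.17472923e-01  4.79375080e-01  1.71862338e+00 -1.85522201e-05
  9.42368710e-01  1.14318305e+00]
```

View pics/w4.png

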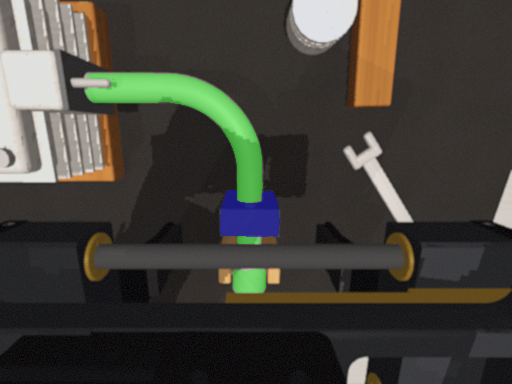

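```bash
sed -i 's/(1,2,3)\]/(1,2,3,4)]/' fit2.py; python3 fit2.py
python3 - <<'E'
from fit2 import *
for pose in ([.5596,.0105,.1115],list(np.load("pose.npy")[:3])):
    c=V[5]
    best=[]
    f=cv2.resize(c["m"]["flange"].astype(np.uint8),None,fx=4,fy=4,interpolation=0)
    for s in np.arange(-45,-30,.5):
      for dy in np.arange(-3,3.1,.5):
        h=cv2.convexHull(((proj(c,toW(box(s-11,s+11,-65-23+dy,-65+23+dy,103.5-33,103.5+33),*pose))+.5)*16*4).astype(np.int32))
        m=np.zeros((384*4,512*4),np.uint8); cv2.fillConvexPoly(m,h,1,shift=4)
        best.append(((m&f).sum()/(m|f).sum(),s,dy))
    b=sorted(best)[-1]; print(b, toW([b[1],-65+b[2],103.5],*pose))
E
```

```text
[0.5597 0.0107 0.109  0.0888] 6.3632071692731405 [0.0007 0.0007 0.0065 0.0755]
[0.5595 0.0106 0.1105 0.0923] 6.3083288963144435 [0.0008 0.0007 0.0065 0.0731]
[0.5596 0.0106 0.1108 0.1133] 6.305457996826702 [0.0008 0.0007 0.0065 0.0711]
[[-0.04  0.07 -0.12  0.48  0.48 -0.05]
 [ 0.32 -0.03 -0.2  -0.22 -1.03  0.19]
 [ 0.11  0.34 -0.23  0.29  0.06  0.03]
 [ 0.32  0.14  0.03  0.16  0.11  0.01]
 [ 0.27  0.63  0.14  0.7  -0.28 -0.15]
 [ 0.2   0.1   0.28 -0.01  0.    0.12]]
[(np.float32(0.57), np.float32(0.43)), (np.float32(0.61), np.float32(0.47)), (np.float32(0.35), np.float32(0.34)), (np.float32(0.23), np.float32(0.41)), (np.float32(0.27), np.float32(0.39)), (np.float32(0.27), np.float32(0.69)), (np.float32(0.03), np.float32(0.32)), (np.float32(0.02), np.float32(0.43)), (np.float32(-0.57), np.float32(0.45)), (np.float32(-0.52), np.float32(0.41)), (np.float32(-0.21), np.float32(0.42)), (np.float32(-0.21), np.float32(0.59))]
(np.float64(0.852972311745748), np.float64(-37.5), np.float64(0.0)) [[ 0.52956536 -0.05826896  0.1035    ]]
(np.float64(0.8536361496822782), np.float64(-37.5), np.float64(0.0)) [[ 0.52949654 -0.05812662  0.1035    ]]
```

Run:
```python
from st import *
print(cmdto([.5295,-.0582,.1095],-83.65))
```

```text
(array([55.2,  0.6,  1. ]), np.float64(-0.04), np.float64(-83.69))
```

Emit:
move_arm(
  commands=[
    [-1, 15, 0.5, 1, 0],
    [-1, 30, 0.5, 1, 0],
    [-1, 45, 0.5, 1, 0],
    [-1, 55, 0.5, 1, 0],
    [-1, 55, 0.5, 1, 0],
    [-1, 55, 0.5, 1, 0],
    [-1, 55, 0.5, 1, 0],
    [-1, 55, 0.5, 1, 0],
  ],
)

```text
time: 5.58
position: [0.5299, -0.0585, 0.1099]
tool_rot: [0.707, 0.038, -0.705, 0.039]
ft_force: [1.0, 0.1, 0.2]
grip_width: 0.087
```

Emit:
move_arm(
  commands=[
    [0, 0, 0, 0, 0],
    [0, 0, 0, 0, 0],
    [0, 0, 0, 0, 0],
    [0, 0, 0, 0, 0],
  ],
  newtons=4,
)

```text
time: 5.92
position: [0.5292, -0.0584, 0.1093]
tool_rot: [0.706, 0.039, -0.706, 0.039]
ft_force: [0.5, -0.2, -0.3]
grip_width: 0.0678
```

Emit:
move_arm(
  commands=[
    [0.2, 0, 0, 0, 0],
    [0.2, 0, 0, 0, 0],
    [0.2, 0, 0, 0, 0],
    [0.2, 0, 0, 0, 0],
    [0.2, 0, 0, 0, 0],
    [0.2, 0, 0, 0, 0],
  ],
  newtons=4,
)

```text
time: 6.42
position: [0.5291, -0.0584, 0.109]
tool_rot: [-0.706, -0.039, 0.706, -0.039]
ft_force: [0.7, -0.4, 0.4]
grip_width: 0.0459
```

Emit:
move_arm(
  commands=[
    [1, 0, 0, 0, 0],
    [1, 0, 0, 0, 0],
    [1, 0, 0, 0, 0],
  ],
  newtons=10,
)

```text
time: 6.67
position: [0.529, -0.0584, 0.109]
tool_rot: [-0.706, -0.039, 0.706, -0.039]
ft_force: [-0.5, -0.4, -0.2]
grip_width: 0.0459
```

Emit:
move_arm(
  commands=[
    [1, -1.5, 0, 0, 0],
    [1, -1.5, 0, 0, 0],
    [1, -1.5, 0, 0, 0],
    [1, -1.5, 0, 0, 0],
  ],
)

```text
time: 7.0
position: [0.5289, -0.0583, 0.1103]
tool_rot: [-0.706, -0.039, 0.706, -0.039]
ft_force: [0.4, 0.5, -2.3]
grip_width: 0.046
```

Emit:
move_arm(
  commands=[
    [1, 0, 0, -4, 0],
    [1, 0, 0, -8, 0],
    [1, 0, 0, -12, 0],
    [1, 0, 0, -12, 0],
    [1, 0, 0, -12, 0],
  ],
)

```text
time: 7.42
position: [0.5415, -0.0571, 0.1106]
tool_rot: [0.706, 0.039, -0.706, 0.039]
ft_force: [0.5, 0.4, -3.1]
grip_width: 0.0458
```

Emit:
move_arm(
  commands=[
    [1, 0, 1, 0, 0],
    [1, 0, 1, 0, 0],
    [1, 0, 1, 0, 0],
    [1, 0, 1, 0, 0],
  ],
)

```text
time: 7.75
position: [0.541, -0.0581, 0.1106]
tool_rot: [-0.706, -0.039, 0.706, -0.039]
ft_force: [-0.7, -1.0, -2.2]
grip_width: 0.0463
```

Emit:
move_arm(
  commands=[
    [1, 0, 0.5, 0, 0],
    [1, 0, 0.5, 0, 0],
    [1, 0, 0.5, 0, 0],
  ],
)

```text
time: 8.0
position: [0.5412, -0.0586, 0.1106]
tool_rot: [0.706, 0.039, -0.706, 0.039]
ft_force: [-0.0, -0.1, -2.5]
grip_width: 0.0459
```

Emit:
move_arm(
  commands=[
    [1, 0, 0.5, 0, 0],
    [1, 0, 0.5, 0, 0],
    [1, 0, 0.5, 0, 0],
  ],
)

```text
time: 8.25
position: [0.5411, -0.0587, 0.1106]
tool_rot: [-0.706, -0.039, 0.706, -0.038]
ft_force: [0.6, 2.1, -1.0]
grip_width: 0.0461
```

Emit:
move_arm(
  commands=[
    [1, 0, 0.5, 0, 0],
    [1, 0, 0.5, 0, 0],
    [1, 0, 0.5, 0, 0],
  ],
)

```text
time: 8.5
position: [0.5411, -0.0588, 0.1105]
tool_rot: [-0.706, -0.039, 0.706, -0.038]
ft_force: [0.8, 5.4, -1.7]
grip_width: 0.0457
```

Emit:
move_arm(
  commands=[
    [1, 0, -2, 0, 0],
    [1, 0, -3.5, 0, 0],
    [1, 0, -3.5, 0, 0],
    [1, 0, -3.5, 0, 0],
  ],
)

```text
time: 8.83
position: [0.541, -0.0565, 0.1106]
tool_rot: [0.706, 0.038, -0.706, 0.039]
ft_force: [-0.3, -0.6, -2.0]
grip_width: 0.0456
```

Emit:
move_arm(
  commands=[
    [1, 0, -1, 0, 0],
    [1, 0, -1, 0, 0],
    [1, 0, -1, 0, 0],
  ],
)

```text
time: 9.08
position: [0.541, -0.0556, 0.1106]
tool_rot: [0.706, 0.038, -0.706, 0.039]
ft_force: [0.4, -2.8, -3.2]
grip_width: 0.0462
```

Emit:
move_arm(
  commands=[
    [1, 0, 1.8, 0, 0],
    [1, 0, 1.8, 0, 0],
    [1, 0, 1.8, 0, 0],
    [1, 0, 1.8, 0, 0],
  ],
)

```text
time: 9.42
position: [0.5409, -0.0568, 0.1105]
tool_rot: [-0.706, -0.039, 0.706, -0.038]
ft_force: [-0.6, -0.5, -2.3]
grip_width: 0.0456
```

Emit:
move_arm(
  commands=[
    [1, 0, 0, 0, 0],
    [1, 0, 0, 0, 0],
  ],
)

```text
time: 9.58
position: [0.541, -0.0568, 0.1105]
tool_rot: [-0.706, -0.039, 0.706, -0.039]
ft_force: [0.7, 0.0, -1.7]
grip_width: 0.0457
```

```bash
cat > plan.py <<'E'
from model import *
import json,sys
# state: cmd x,y,z,yaw(deg tool-y heading), pose x,y,yaw, th, zc (TCP z when bore is at axis height), off (head mm: lateral corr)
def load(): return json.load(open("s.json"))
def save(s): json.dump(s,open("s.json","w"))
L=65*np.pi/2
def ax(s,th):
    if s<=0: return np.array([s,-65,0.])
    if s>=L: return np.array([65,s-L,0.])
    a=s/65-np.pi/2; p=np.array([65*np.cos(a),65*np.sin(a),0]); o=np.array([1,-1,0])/2**.5; d=p@o-65/2**.5
    return p+d*(np.cos(th)-1)*o+d*np.sin(th)*np.array([0,0,1])
def target(S,s):
    a,b,c=ax(s-11,S["th"]),ax(s,S["th"]),ax(s+11,S["th"])
    P=(a+2*b+c)/4; t=c-a; psi=np.degrees(np.arctan2(t[1],t[0]))
    n=np.array([-np.sin(np.radians(psi)),np.cos(np.radians(psi))])  # left normal = toward bend centre
    P[:2]+=n*S["n"]
    w=toW([P[0],P[1],0],*S["pose"])[0]
    return np.array([w[0],w[1],S["zc"]+(P[2]+S["dz"])/1e3]), psi+np.degrees(S["pose"][2])-90+S["dyaw"]
def rows(S,slist,grip=1,settle=2):
    y=np.radians(S["yaw"]); Y=np.array([np.cos(y),np.sin(y),0]); X=np.array([0,0,-1.]); Z=np.cross(X,Y); M=np.c_[X,Y,Z]
    c=np.array(S["cmd"]); out=[]
    for s in slist:
        p,h=target(S,s); d=(M.T@(p-c)*1e3).round(1); out.append([grip,*[float(v) for v in d],float(round(-(h-S["yaw"]),1))])
    out+= [out[-1]]*settle
    return out,M
def go(slist,settle=2,grip=1,**kw):
    S=load(); S.update(kw); r,M=rows(S,slist,grip,settle); print(json.dumps(r))
    S["cmd"]=(np.array(S["cmd"])+M@np.array(r[-1][1:4])/1e3).tolist(); S["yaw"]-=r[-1][4]; S["s"]=float(slist[-1]); save(S)
def rep():
    S=load(); o=robot.get_obs(); M=R.from_quat(o["tool_rot"]).as_matrix()
    f=M.T@o["ft_force"]; e=M.T@(np.array(S["cmd"])-o["position"])*1e3
    print("t",round(float(o["time"]),2),"tool f(x down,y out,z back)",f.round(1),"cmd-meas mm",e.round(1),"yaw",round(float(np.degrees(np.arctan2(M[1,1],M[0,1]))),2),"cmd",round(S["yaw"],2),"mom tool",(M.T@o["moment"]).round(2),"s",S["s"])
E
python3 - <<'E'
from h import *
o=robot.get_obs();M=R.from_quat(o["tool_rot"]).as_matrix();print(o["position"],o["ft_force"],np.degrees(np.arctan2(M[1,1],M[0,1])),o["q"].round(3))
E
```

```text
[ 0.54095908 -0.05678388  0.11054322] [ 0.68871873  0.02367837 -1.74040841] -83.73280190100397 [-0.31   0.575  1.735  0.     0.832  1.151]
```

Run:
```python
from plan import *
save(dict(cmd=[.541,-.0568,.1105],yaw=-83.7,pose=[.5596,.01025,.1108],th=.1,zc=.1105,n=0,dz=0,dyaw=0,s=-26))
go([-24,-22,-20,-18,-16,-14],2)
```

```text
[[1, 0.0, 0.4, -1.9, -0.0], [1, 0.0, 0.4, -3.9, -0.0], [1, 0.0, 0.4, -5.9, -0.0], [1, 0.0, 0.4, -7.9, -0.0], [1, 0.0, 0.4, -9.9, -0.0], [1, 0.0, 0.4, -11.9, -0.0], [1, 0.0, 0.4, -11.9, -0.0], [1, 0.0, 0.4, -11.9, -0.0]]
```

Emit:
move_arm(
  commands=[
    [1, 0, 0.4, -1.9, 0],
    [1, 0, 0.4, -3.9, 0],
    [1, 0, 0.4, -5.9, 0],
    [1, 0, 0.4, -7.9, 0],
    [1, 0, 0.4, -9.9, 0],
    [1, 0, 0.4, -11.9, 0],
    [1, 0, 0.4, -11.9, 0],
    [1, 0, 0.4, -11.9, 0],
  ],
)

```text
time: 10.25
position: [0.553, -0.056, 0.1105]
tool_rot: [0.706, 0.039, -0.706, 0.039]
ft_force: [0.7, 0.4, -2.3]
grip_width: 0.0459
```

Run:
```python
from plan import *
rep(); go([-12.5,-11,-9.5,-8,-6.5,-5],2)
```

```text
t 10.25 tool f(x down,y out,z back) [ 2.3 -0.3 -0.7] cmd-meas mm [ 0.  -0.1  0.1] yaw -83.73 cmd -83.7 mom tool [ 0.02 -0.05 -0.07] s -14.0
[[1, 0.0, 0.0, -1.5, -0.0], [1, 0.0, 0.0, -3.0, -0.0], [1, -0.0, -0.0, -4.5, -0.1], [1, -0.1, -0.0, -6.0, -0.2], [1, -0.1, -0.0, -7.5, -0.5], [1, -0.1, -0.1, -9.0, -0.8], [1, -0.1, -0.1, -9.0, -0.8], [1, -0.1, -0.1, -9.0, -0.8]]
```

Emit:
move_arm(
  commands=[
    [1, 0, 0, -1.5, 0],
    [1, 0, 0, -3, 0],
    [1, 0, 0, -4.5, -0.1],
    [1, -0.1, 0, -6, -0.2],
    [1, -0.1, 0, -7.5, -0.5],
    [1, -0.1, -0.1, -9, -0.8],
    [1, -0.1, -0.1, -9, -0.8],
    [1, -0.1, -0.1, -9, -0.8],
  ],
)

```text
time: 10.92
position: [0.5619, -0.0549, 0.1106]
tool_rot: [-0.706, -0.044, 0.706, -0.044]
ft_force: [-1.3, -0.4, -1.8]
grip_width: 0.0459
```

Run:
```python
from plan import *
rep(); go([-3.5,-2,-.5,1,2.5,4],2)
```

```text
t 10.92 tool f(x down,y out,z back) [1.8 0.2 1.3] cmd-meas mm [ 0.  -0.1  0.1] yaw -82.93 cmd -82.9 mom tool [ 0.02 -0.05  0.01] s -5.0
[[1, -0.0, 0.0, -1.5, -0.4], [1, -0.0, -0.0, -3.0, -0.9], [1, -0.1, -0.1, -4.5, -1.5], [1, -0.1, -0.1, -6.0, -2.2], [1, -0.2, -0.2, -7.5, -3.0], [1, -0.3, -0.3, -9.0, -3.8], [1, -0.3, -0.3, -9.0, -3.8], [1, -0.3, -0.3, -9.0, -3.8]]
```

Emit:
move_arm(
  commands=[
    [1, 0, 0, -1.5, -0.4],
    [1, 0, 0, -3, -0.9],
    [1, -0.1, -0.1, -4.5, -1.5],
    [1, -0.1, -0.1, -6, -2.2],
    [1, -0.2, -0.2, -7.5, -3],
    [1, -0.3, -0.3, -9, -3.8],
    [1, -0.3, -0.3, -9, -3.8],
    [1, -0.3, -0.3, -9, -3.8],
  ],
)

```text
time: 11.58
position: [0.5708, -0.0535, 0.1109]
tool_rot: [-0.704, -0.067, 0.704, -0.067]
ft_force: [0.4, -0.5, -1.9]
grip_width: 0.0458
```

Run:
```python
from plan import *
rep(); go([5.2,6.4,7.6,8.8,10],3)
```

```text
t 11.58 tool f(x down,y out,z back) [ 1.9  0.6 -0.3] cmd-meas mm [ 0.  -0.1  0.1] yaw -79.13 cmd -79.1 mom tool [ 0.02 -0.02  0.04] s 4.0
[[1, -0.0, -0.0, -1.1, -0.8], [1, -0.1, -0.0, -2.3, -1.6], [1, -0.1, -0.1, -3.5, -2.5], [1, -0.2, -0.2, -4.7, -3.4], [1, -0.2, -0.3, -5.9, -4.4], [1, -0.2, -0.3, -5.9, -4.4], [1, -0.2, -0.3, -5.9, -4.4], [1, -0.2, -0.3, -5.9, -4.4]]
```

Emit:
move_arm(
  commands=[
    [1, 0, 0, -1.1, -0.8],
    [1, -0.1, 0, -2.3, -1.6],
    [1, -0.1, -0.1, -3.5, -2.5],
    [1, -0.2, -0.2, -4.7, -3.4],
    [1, -0.2, -0.3, -5.9, -4.4],
    [1, -0.2, -0.3, -5.9, -4.4],
    [1, -0.2, -0.3, -5.9, -4.4],
  ],
)

```text
time: 12.17
position: [0.5765, -0.052, 0.1111]
tool_rot: [-0.701, -0.094, 0.701, -0.094]
ft_force: [-0.5, 0.3, -2.4]
grip_width: 0.0463
```

Run:
```python
from plan import *
rep(); go([11.2,12.4,13.6,14.8,16],2)
```

```text
t 12.17 tool f(x down,y out,z back) [ 2.4 -0.4  0.4] cmd-meas mm [ 0.  -0.1  0.1] yaw -74.73 cmd -74.7 mom tool [-0.    0.02 -0.04] s 10.0
[[1, -0.1, 0.0, -1.2, -1.1], [1, -0.1, -0.0, -2.4, -2.1], [1, -0.2, -0.1, -3.6, -3.2], [1, -0.3, -0.1, -4.8, -4.2], [1, -0.3, -0.2, -5.9, -5.3], [1, -0.3, -0.2, -5.9, -5.3], [1, -0.3, -0.2, -5.9, -5.3]]
```

Emit:
move_arm(
  commands=[
    [1, -0.1, 0, -1.2, -1.1],
    [1, -0.1, 0, -2.4, -2.1],
    [1, -0.2, -0.1, -3.6, -3.2],
    [1, -0.3, -0.1, -4.8, -4.2],
    [1, -0.3, -0.2, -5.9, -5.3],
    [1, -0.3, -0.2, -5.9, -5.3],
    [1, -0.3, -0.2, -5.9, -5.3],
  ],
)

```text
time: 12.75
position: [0.5822, -0.0503, 0.1114]
tool_rot: [0.696, 0.126, -0.696, 0.126]
ft_force: [-0.1, 0.0, -1.8]
grip_width: 0.046
```

Run:
```python
from plan import *
rep(); go([17.2,18.4,19.6,20.8,22],2)
```

```text
t 12.75 tool f(x down,y out,z back) [ 1.8 -0.1  0.1] cmd-meas mm [ 0.  -0.1  0.1] yaw -69.43 cmd -69.4 mom tool [ 0.04  0.01 -0.01] s 16.0
[[1, -0.1, -0.0, -1.2, -1.0], [1, -0.2, -0.1, -2.4, -2.1], [1, -0.2, -0.1, -3.6, -3.1], [1, -0.3, -0.2, -4.8, -4.2], [1, -0.3, -0.3, -6.0, -5.3], [1, -0.3, -0.3, -6.0, -5.3], [1, -0.3, -0.3, -6.0, -5.3]]
```

Emit:
move_arm(
  commands=[
    [1, -0.1, 0, -1.2, -1],
    [1, -0.2, -0.1, -2.4, -2.1],
    [1, -0.2, -0.1, -3.6, -3.1],
    [1, -0.3, -0.2, -4.8, -4.2],
    [1, -0.3, -0.3, -6, -5.3],
    [1, -0.3, -0.3, -6, -5.3],
    [1, -0.3, -0.3, -6, -5.3],
  ],
)

```text
time: 13.33
position: [0.5876, -0.0479, 0.1117]
tool_rot: [-0.689, -0.158, 0.689, -0.158]
ft_force: [-0.2, -0.6, -2.2]
grip_width: 0.0462
```

Run:
```python
from plan import *
rep(); go([23.2,24.4,25.6,26.8,28],2)
```

```text
t 13.33 tool f(x down,y out,z back) [2.2 0.5 0.4] cmd-meas mm [ 0.  -0.1  0. ] yaw -64.13 cmd -64.1 mom tool [-0.01  0.02  0.05] s 22.0
[[1, -0.1, -0.0, -1.2, -1.0], [1, -0.1, -0.0, -2.4, -2.1], [1, -0.2, -0.1, -3.6, -3.1], [1, -0.2, -0.2, -4.8, -4.2], [1, -0.3, -0.3, -5.9, -5.2], [1, -0.3, -0.3, -5.9, -5.2], [1, -0.3, -0.3, -5.9, -5.2]]
```

Emit:
move_arm(
  commands=[
    [1, -0.1, 0, -1.2, -1],
    [1, -0.1, 0, -2.4, -2.1],
    [1, -0.2, -0.1, -3.6, -3.1],
    [1, -0.2, -0.2, -4.8, -4.2],
    [1, -0.3, -0.3, -5.9, -5.2],
    [1, -0.3, -0.3, -5.9, -5.2],
    [1, -0.3, -0.3, -5.9, -5.2],
  ],
)

```text
time: 13.92
position: [0.5928, -0.045, 0.112]
tool_rot: [-0.681, -0.189, 0.681, -0.189]
ft_force: [0.4, -0.1, -2.0]
grip_width: 0.046
```

Run:
```python
from plan import *
rep(); go([29.2,30.4,31.6,32.8,34],2)
```

```text
t 13.92 tool f(x down,y out,z back) [ 2.   0.3 -0.3] cmd-meas mm [ 0.  -0.1  0. ] yaw -58.92 cmd -58.9 mom tool [0.06 0.04 0.04] s 28.0
[[1, 0.0, 0.0, -1.2, -1.1], [1, -0.0, -0.0, -2.4, -2.1], [1, -0.1, -0.1, -3.6, -3.2], [1, -0.1, -0.1, -4.8, -4.2], [1, -0.1, -0.2, -6.0, -5.3], [1, -0.1, -0.2, -6.0, -5.3], [1, -0.1, -0.2, -6.0, -5.3]]
```

Emit:
move_arm(
  commands=[
    [1, 0, 0, -1.2, -1.1],
    [1, 0, 0, -2.4, -2.1],
    [1, -0.1, -0.1, -3.6, -3.2],
    [1, -0.1, -0.1, -4.8, -4.2],
    [1, -0.1, -0.2, -6, -5.3],
    [1, -0.1, -0.2, -6, -5.3],
    [1, -0.1, -0.2, -6, -5.3],
  ],
)

```text
time: 14.5
position: [0.5979, -0.0417, 0.1121]
tool_rot: [0.672, 0.221, -0.672, 0.221]
ft_force: [-0.2, -0.5, -1.9]
grip_width: 0.0454
```

Emit:
move_arm(
  commands=[
    [1, -0.8, 0, 0, 0],
    [1, -0.8, 0, 0, 0],
    [1, -0.8, 0, 0, 0],
  ],
)

```text
time: 14.75
position: [0.5976, -0.0418, 0.1129]
tool_rot: [-0.672, -0.221, 0.672, -0.221]
ft_force: [0.5, 1.2, -2.8]
grip_width: 0.046
```

Run:
```python
from plan import *
rep()
```

```text
t 14.75 tool f(x down,y out,z back) [ 2.8 -0.7 -1.2] cmd-meas mm [ 0.8  0.1 -0.2] yaw -53.64 cmd -53.6 mom tool [-0.01 -0.01 -0.08] s 34.0
```

Emit:
move_arm(
  commands=[
    [1, -0.5, 0, 0, 0],
    [1, -0.5, 0, 0, 0],
    [1, -0.5, 0, 0, 0],
  ],
)

```text
time: 15.0
position: [0.5975, -0.0417, 0.1131]
tool_rot: [-0.672, -0.221, 0.672, -0.22]
ft_force: [-0.1, 1.2, -4.1]
grip_width: 0.046
```

Emit:
move_arm(
  commands=[
    [1, 1.3, 0, 0, 0],
    [1, 2, 0, 0, 0],
    [1, 2, 0, 0, 0],
    [1, 2, 0, 0, 0],
  ],
)

```text
time: 15.33
position: [0.5979, -0.0418, 0.1115]
tool_rot: [0.672, 0.221, -0.672, 0.221]
ft_force: [-0.4, 0.4, -2.7]
grip_width: 0.046
```

Emit:
move_arm(
  commands=[
    [1, 0.7, 0, 0, 0],
    [1, 0.7, 0, 0, 0],
    [1, 0.7, 0, 0, 0],
  ],
)

```text
time: 15.58
position: [0.5977, -0.0417, 0.1109]
tool_rot: [-0.672, -0.221, 0.672, -0.221]
ft_force: [-0.9, 1.5, -1.2]
grip_width: 0.0458
```

Emit:
move_arm(
  commands=[
    [1, 0.6, 0, 0, 0],
    [1, 0.6, 0, 0, 0],
    [1, 0.6, 0, 0, 0],
  ],
)

```text
time: 15.83
position: [0.5978, -0.0417, 0.1106]
tool_rot: [0.672, 0.221, -0.672, 0.221]
ft_force: [-2.2, 1.6, 2.6]
grip_width: 0.0461
```

Run:
```python
from plan import *
S=load(); S["cmd"][2]-=.002; save(S)
go([34,35.2,36.4,37.6,38.8,40],2,th=.09)
```

```text
[[1, -1.9, -0.0, 0.0, 0.0], [1, -1.9, -0.0, -1.2, -1.0], [1, -1.9, -0.1, -2.4, -2.1], [1, -1.9, -0.1, -3.6, -3.1], [1, -2.0, -0.2, -4.8, -4.2], [1, -2.0, -0.3, -5.9, -5.2], [1, -2.0, -0.3, -5.9, -5.2], [1, -2.0, -0.3, -5.9, -5.2]]
```

Emit:
move_arm(
  commands=[
    [1, -1.9, 0, 0, 0],
    [1, -1.9, 0, -1.2, -1],
    [1, -1.9, -0.1, -2.4, -2.1],
    [1, -1.9, -0.1, -3.6, -3.1],
    [1, -2, -0.2, -4.8, -4.2],
    [1, -2, -0.3, -5.9, -5.2],
    [1, -2, -0.3, -5.9, -5.2],
    [1, -2, -0.3, -5.9, -5.2],
  ],
)

```text
time: 16.5
position: [0.6025, -0.0379, 0.112]
tool_rot: [0.661, 0.251, -0.661, 0.251]
ft_force: [-0.4, -0.1, -2.3]
grip_width: 0.0462
```

Run:
```python
from plan import *
rep(); go([41.2,42.4,43.6,44.8,46],2)
```

```text
t 16.5 tool f(x down,y out,z back) [ 2.3 -0.2  0.3] cmd-meas mm [-0.1 -0.1  0.1] yaw -48.43 cmd -48.4 mom tool [-0.02  0.02 -0.16] s 40.0
[[1, -0.0, -0.0, -1.2, -1.1], [1, -0.0, -0.0, -2.4, -2.2], [1, -0.0, -0.1, -3.6, -3.2], [1, -0.0, -0.2, -4.8, -4.3], [1, -0.1, -0.3, -6.0, -5.3], [1, -0.1, -0.3, -6.0, -5.3], [1, -0.1, -0.3, -6.0, -5.3]]
```

Emit:
move_arm(
  commands=[
    [1, 0, 0, -1.2, -1.1],
    [1, 0, 0, -2.4, -2.2],
    [1, 0, -0.1, -3.6, -3.2],
    [1, 0, -0.2, -4.8, -4.3],
    [1, -0.1, -0.3, -6, -5.3],
    [1, -0.1, -0.3, -6, -5.3],
    [1, -0.1, -0.3, -6, -5.3],
  ],
)

```text
time: 17.08
position: [0.6067, -0.0337, 0.1122]
tool_rot: [0.649, 0.281, -0.649, 0.281]
ft_force: [-1.4, 1.3, -2.3]
grip_width: 0.0458
```

Run:
```python
from plan import *
rep(); go([47.2,48.4,49.6,50.8,52],2)
```

```text
t 17.08 tool f(x down,y out,z back) [ 2.3 -1.9 -0. ] cmd-meas mm [0.  0.  0.1] yaw -43.13 cmd -43.1 mom tool [-0.01 -0.01 -0.08] s 46.0
[[1, 0.0, 0.0, -1.2, -1.1], [1, 0.0, -0.0, -2.4, -2.1], [1, 0.0, -0.1, -3.6, -3.2], [1, 0.0, -0.2, -4.7, -4.2], [1, 0.0, -0.3, -5.9, -5.3], [1, 0.0, -0.3, -5.9, -5.3], [1, 0.0, -0.3, -5.9, -5.3]]
```

```bash
python3 - <<'E'
from plan import *
S=load(); S["cmd"]=None
E
python3 - <<'E'
from plan import *
S=load()
# undo last go (not executed): rebuild cmd at s=46
y=np.radians(S["yaw"]-5.3); Y=np.array([np.cos(y),np.sin(y),0]); X=np.array([0,0,-1.]); M=np.c_[X,Y,np.cross(X,Y)]
S["cmd"]=(np.array(S["cmd"])-M@np.array([0,-.3,-5.9])/1e3).tolist(); S["yaw"]-=5.3; S["s"]=46; save(S); rep()
go([47.2,48.4,49.6,50.8,52],2,n=.4)
E
```

```text
t 17.08 tool f(x down,y out,z back) [ 2.3 -1.9 -0. ] cmd-meas mm [0.  0.  0.1] yaw -43.13 cmd -43.1 mom tool [-0.01 -0.01 -0.08] s 46
[[1, 0.0, -0.4, -1.2, -1.1], [1, 0.0, -0.4, -2.4, -2.1], [1, 0.0, -0.5, -3.5, -3.2], [1, 0.0, -0.6, -4.7, -4.2], [1, 0.0, -0.7, -5.9, -5.3], [1, 0.0, -0.7, -5.9, -5.3], [1, 0.0, -0.7, -5.9, -5.3]]
```

Emit:
move_arm(
  commands=[
    [1, 0, -0.4, -1.2, -1.1],
    [1, 0, -0.4, -2.4, -2.1],
    [1, 0, -0.5, -3.5, -3.2],
    [1, 0, -0.6, -4.7, -4.2],
    [1, 0, -0.7, -5.9, -5.3],
    [1, 0, -0.7, -5.9, -5.3],
    [1, 0, -0.7, -5.9, -5.3],
  ],
)

```text
time: 17.67
position: [0.6104, -0.029, 0.1123]
tool_rot: [0.635, 0.311, -0.635, 0.311]
ft_force: [-0.0, 0.2, -2.5]
grip_width: 0.046
```

Run:
```python
from plan import *
rep()
S=load();w=toW([46,-46,107],*S["pose"])[0];o=robot.get_obs();print(w,np.linalg.norm(w[:2]-o["position"][:2]))
```

```text
t 17.67 tool f(x down,y out,z back) [ 2.5 -0.1 -0.1] cmd-meas mm [ 0.1 -0.2  0.2] yaw -37.83 cmd -37.8 mom tool [0.   0.01 0.01] s 52.0
[ 0.6104043  -0.03038155  0.107     ] 0.0014203552996134323
```

Emit:
move_arm(
  commands=[
    [1, 0, -1, 0, 0],
    [1, 0, -1, 0, 0],
    [1, 0, -1, 0, 0],
  ],
)

```text
time: 17.92
position: [0.6095, -0.0285, 0.1123]
tool_rot: [0.635, 0.311, -0.635, 0.311]
ft_force: [-0.9, -0.0, -2.2]
grip_width: 0.0457
```

Emit:
move_arm(
  commands=[
    [1, 0, -0.5, 0, 0],
    [1, 0, -0.5, 0, 0],
    [1, 0, -0.5, 0, 0],
  ],
)

```text
time: 18.17
position: [0.6091, -0.0282, 0.1123]
tool_rot: [0.635, 0.311, -0.635, 0.311]
ft_force: [0.3, 0.2, -2.2]
grip_width: 0.0457
```

Run:
```python
from plan import *
rep()
```

```text
t 18.17 tool f(x down,y out,z back) [ 2.2  0.2 -0.3] cmd-meas mm [ 0.1  1.3 -0.1] yaw -37.84 cmd -37.8 mom tool [0.01 0.03 0.05] s 52.0
```

Emit:
move_arm(
  commands=[
    [1, 0, -0.4, 0, 0],
    [1, 0, -0.4, 0, 0],
    [1, 0, -0.4, 0, 0],
  ],
)

```text
time: 18.42
position: [0.609, -0.0282, 0.1123]
tool_rot: [0.635, 0.311, -0.635, 0.311]
ft_force: [0.7, -1.1, -3.0]
grip_width: 0.0462
```

Emit:
move_arm(
  commands=[
    [1, 0, -0.4, 0, 0],
    [1, 0, -0.4, 0, 0],
    [1, 0, -0.4, 0, 0],
  ],
)

```text
time: 18.67
position: [0.609, -0.0281, 0.1123]
tool_rot: [0.635, 0.31, -0.635, 0.311]
ft_force: [1.9, -1.5, -3.2]
grip_width: 0.0459
```

Run:
```python
from plan import *
rep()
```

```text
t 18.67 tool f(x down,y out,z back) [3.2 2.5 0. ] cmd-meas mm [ 0.1  1.5 -0. ] yaw -37.83 cmd -37.8 mom tool [-0.03 -0.03  0.51] s 52.0
```

Run:
```python
from plan import *
S=load(); y=np.radians(S["yaw"]); S["cmd"]=(np.array(S["cmd"])+np.array([np.cos(y),np.sin(y),0])*-.0023).tolist()
S["pose"]=[S["pose"][0]-.0013,S["pose"][1]-.00014,S["pose"][2]]; save(S)
go([52.5,53.5,54.5,55.5,56.8,58],2,n=.2)
```

```text
[[1, 0.0, 1.6, 0.4, -0.4], [1, 0.0, 1.6, -0.6, -1.3], [1, 0.0, 1.6, -1.6, -2.2], [1, 0.0, 1.5, -2.5, -3.1], [1, 0.1, 1.4, -3.8, -4.2], [1, 0.1, 1.3, -5.0, -5.2], [1, 0.1, 1.3, -5.0, -5.2], [1, 0.1, 1.3, -5.0, -5.2]]
```

Emit:
move_arm(
  commands=[
    [1, 0, 1.6, 0.4, -0.4],
    [1, 0, 1.6, -0.6, -1.3],
    [1, 0, 1.6, -1.6, -2.2],
    [1, 0, 1.5, -2.5, -3.1],
    [1, 0.1, 1.4, -3.8, -4.2],
    [1, 0.1, 1.3, -5, -5.2],
    [1, 0.1, 1.3, -5, -5.2],
    [1, 0.1, 1.3, -5, -5.2],
  ],
)

```text
time: 19.33
position: [0.6125, -0.0244, 0.1121]
tool_rot: [-0.62, -0.339, 0.62, -0.339]
ft_force: [0.1, -0.9, -2.1]
grip_width: 0.0459
```

Run:
```python
from plan import *
rep(); go([59.2,60.4,61.6,62.8,64],2)
```

```text
t 19.33 tool f(x down,y out,z back) [2.1 0.6 0.7] cmd-meas mm [0. 0. 0.] yaw -32.62 cmd -32.6 mom tool [0.02 0.01 0.07] s 58.0
[[1, -0.0, 0.0, -1.2, -1.1], [1, -0.0, -0.0, -2.4, -2.2], [1, 0.0, -0.1, -3.6, -3.2], [1, 0.0, -0.1, -4.8, -4.3], [1, 0.0, -0.2, -5.9, -5.3], [1, 0.0, -0.2, -5.9, -5.3], [1, 0.0, -0.2, -5.9, -5.3]]
```

Emit:
move_arm(
  commands=[
    [1, 0, 0, -1.2, -1.1],
    [1, 0, 0, -2.4, -2.2],
    [1, 0, -0.1, -3.6, -3.2],
    [1, 0, -0.1, -4.8, -4.3],
    [1, 0, -0.2, -5.9, -5.3],
    [1, 0, -0.2, -5.9, -5.3],
    [1, 0, -0.2, -5.9, -5.3],
  ],
)

```text
time: 19.92
position: [0.6155, -0.0194, 0.1121]
tool_rot: [-0.604, -0.368, 0.604, -0.368]
ft_force: [0.0, -0.4, -2.2]
grip_width: 0.046
```

Run:
```python
from plan import *
rep(); go([65.2,66.4,67.6,68.8,70],2)
```

```text
t 19.92 tool f(x down,y out,z back) [2.2 0.2 0.4] cmd-meas mm [ 0.  -0.1 -0. ] yaw -27.33 cmd -27.3 mom tool [0.06 0.04 0.04] s 64.0
[[1, 0.1, -0.0, -1.2, -1.1], [1, 0.1, -0.1, -2.4, -2.1], [1, 0.1, -0.1, -3.6, -3.2], [1, 0.1, -0.2, -4.8, -4.2], [1, 0.2, -0.3, -6.0, -5.3], [1, 0.2, -0.3, -6.0, -5.3], [1, 0.2, -0.3, -6.0, -5.3]]
```

Emit:
move_arm(
  commands=[
    [1, 0.1, 0, -1.2, -1.1],
    [1, 0.1, -0.1, -2.4, -2.1],
    [1, 0.1, -0.1, -3.6, -3.2],
    [1, 0.1, -0.2, -4.8, -4.2],
    [1, 0.2, -0.3, -6, -5.3],
    [1, 0.2, -0.3, -6, -5.3],
    [1, 0.2, -0.3, -6, -5.3],
  ],
)

```text
time: 20.5
position: [0.618, -0.0139, 0.1119]
tool_rot: [-0.586, -0.395, 0.586, -0.395]
ft_force: [-0.2, 0.1, -2.1]
grip_width: 0.0457
```

Run:
```python
from plan import *
rep(); go([71.2,72.4,73.6,74.8,76],2)
```

```text
t 20.5 tool f(x down,y out,z back) [ 2.1 -0.2  0. ] cmd-meas mm [ 0. -0.  0.] yaw -22.02 cmd -22.0 mom tool [-0.05  0.02  0.07] s 70.0
[[1, 0.0, -0.0, -1.2, -1.0], [1, 0.0, -0.1, -2.3, -2.1], [1, 0.1, -0.1, -3.5, -3.2], [1, 0.1, -0.2, -4.7, -4.2], [1, 0.2, -0.3, -5.9, -5.3], [1, 0.2, -0.3, -5.9, -5.3], [1, 0.2, -0.3, -5.9, -5.3]]
```

Emit:
move_arm(
  commands=[
    [1, 0, 0, -1.2, -1],
    [1, 0, -0.1, -2.3, -2.1],
    [1, 0.1, -0.1, -3.5, -3.2],
    [1, 0.1, -0.2, -4.7, -4.2],
    [1, 0.2, -0.3, -5.9, -5.3],
    [1, 0.2, -0.3, -5.9, -5.3],
    [1, 0.2, -0.3, -5.9, -5.3],
  ],
)

```text
time: 21.08
position: [0.6199, -0.0083, 0.1118]
tool_rot: [0.567, 0.422, -0.567, 0.422]
ft_force: [-0.4, -0.2, -2.2]
grip_width: 0.046
```

Run:
```python
from plan import *
rep(); go([77.2,78.4,79.6,80.8,82],2)
```

```text
t 21.08 tool f(x down,y out,z back) [ 2.2 -0.3  0.3] cmd-meas mm [ 0.1 -0.1 -0. ] yaw -16.72 cmd -16.7 mom tool [ 0.01 -0.01  0.07] s 76.0
[[1, -0.0, 0.0, -1.2, -1.0], [1, 0.0, -0.0, -2.4, -2.1], [1, 0.1, -0.1, -3.6, -3.1], [1, 0.1, -0.2, -4.7, -4.2], [1, 0.2, -0.3, -5.9, -5.2], [1, 0.2, -0.3, -5.9, -5.2], [1, 0.2, -0.3, -5.9, -5.2]]
```

Emit:
move_arm(
  commands=[
    [1, 0, 0, -1.2, -1],
    [1, 0, 0, -2.4, -2.1],
    [1, 0.1, -0.1, -3.6, -3.1],
    [1, 0.1, -0.2, -4.7, -4.2],
    [1, 0.2, -0.3, -5.9, -5.2],
    [1, 0.2, -0.3, -5.9, -5.2],
    [1, 0.2, -0.3, -5.9, -5.2],
  ],
)

```text
time: 21.67
position: [0.6213, -0.0026, 0.1115]
tool_rot: [-0.548, -0.447, 0.548, -0.447]
ft_force: [0.5, -0.5, -2.3]
grip_width: 0.0459
```

Run:
```python
from plan import *
rep(); go([83.2,84.4,85.6,86.8,88],2)
```

```text
t 21.67 tool f(x down,y out,z back) [2.3 0.6 0.4] cmd-meas mm [ 0. -0.  0.] yaw -11.52 cmd -11.5 mom tool [ 0.01 -0.    0.12] s 82.0
[[1, 0.0, 0.0, -1.2, -1.1], [1, 0.1, 0.0, -2.4, -2.1], [1, 0.1, -0.1, -3.6, -3.2], [1, 0.2, -0.1, -4.8, -4.3], [1, 0.2, -0.2, -5.9, -5.3], [1, 0.2, -0.2, -5.9, -5.3], [1, 0.2, -0.2, -5.9, -5.3]]
```

Emit:
move_arm(
  commands=[
    [1, 0, 0, -1.2, -1.1],
    [1, 0.1, 0, -2.4, -2.1],
    [1, 0.1, -0.1, -3.6, -3.2],
    [1, 0.2, -0.1, -4.8, -4.3],
    [1, 0.2, -0.2, -5.9, -5.3],
    [1, 0.2, -0.2, -5.9, -5.3],
    [1, 0.2, -0.2, -5.9, -5.3],
  ],
)

```text
time: 22.25
position: [0.6223, 0.0032, 0.1114]
tool_rot: [0.526, 0.472, -0.526, 0.472]
ft_force: [0.2, 0.4, -2.7]
grip_width: 0.0459
```

Run:
```python
from plan import *
rep(); go([89.2,90.4,91.6,92.8,94],2)
```

```text
t 22.25 tool f(x down,y out,z back) [ 2.7  0.2 -0.4] cmd-meas mm [ 0.1 -0.1 -0. ] yaw -6.22 cmd -6.2 mom tool [0.02 0.02 0.06] s 88.0
[[1, 0.1, -0.0, -1.2, -1.1], [1, 0.2, -0.1, -2.4, -2.1], [1, 0.2, -0.1, -3.6, -3.2], [1, 0.3, -0.2, -4.8, -4.2], [1, 0.3, -0.3, -6.0, -5.1], [1, 0.3, -0.3, -6.0, -5.1], [1, 0.3, -0.3, -6.0, -5.1]]
```

Emit:
move_arm(
  commands=[
    [1, 0.1, 0, -1.2, -1.1],
    [1, 0.2, -0.1, -2.4, -2.1],
    [1, 0.2, -0.1, -3.6, -3.2],
    [1, 0.3, -0.2, -4.8, -4.2],
    [1, 0.3, -0.3, -6, -5.1],
    [1, 0.3, -0.3, -6, -5.1],
    [1, 0.3, -0.3, -6, -5.1],
  ],
)

```text
time: 22.83
position: [0.6226, 0.0092, 0.111]
tool_rot: [-0.505, -0.495, 0.505, -0.495]
ft_force: [0.4, 0.6, -2.3]
grip_width: 0.0459
```

Run:
```python
from plan import *
rep(); go([95.2,96.4,97.6,98.8,100],2)
```

```text
t 22.83 tool f(x down,y out,z back) [ 2.3  0.4 -0.6] cmd-meas mm [ 0. -0. -0.] yaw -1.13 cmd -1.1 mom tool [ 0.01 -0.05  0.1 ] s 94.0
[[1, 0.1, 0.0, -1.2, -0.9], [1, 0.1, -0.0, -2.4, -1.8], [1, 0.1, -0.0, -3.5, -2.6], [1, 0.2, -0.1, -4.7, -3.3], [1, 0.2, -0.2, -5.9, -3.9], [1, 0.2, -0.2, -5.9, -3.9], [1, 0.2, -0.2, -5.9, -3.9]]
```

Emit:
move_arm(
  commands=[
    [1, 0.1, 0, -1.2, -0.9],
    [1, 0.1, 0, -2.4, -1.8],
    [1, 0.1, 0, -3.5, -2.6],
    [1, 0.2, -0.1, -4.7, -3.3],
    [1, 0.2, -0.2, -5.9, -3.9],
    [1, 0.2, -0.2, -5.9, -3.9],
    [1, 0.2, -0.2, -5.9, -3.9],
  ],
)

```text
time: 23.42
position: [0.6226, 0.0151, 0.1109]
tool_rot: [0.488, 0.512, -0.488, 0.512]
ft_force: [0.0, -0.7, -2.1]
grip_width: 0.0457
```

Run:
```python
from plan import *
rep(); go([101.2,102.4,103.6,104.8,106],2)
```

```text
t 23.42 tool f(x down,y out,z back) [ 2.1 -0.   0.7] cmd-meas mm [ 0.1 -0.  -0. ] yaw 2.77 cmd 2.8 mom tool [-0.02 -0.01  0.11] s 100.0
[[1, 0.1, 0.0, -1.2, -0.7], [1, 0.1, 0.0, -2.4, -1.2], [1, 0.2, 0.0, -3.6, -1.7], [1, 0.2, -0.0, -4.8, -2.1], [1, 0.2, -0.1, -6.0, -2.5], [1, 0.2, -0.1, -6.0, -2.5], [1, 0.2, -0.1, -6.0, -2.5]]
```

Emit:
move_arm(
  commands=[
    [1, 0.1, 0, -1.2, -0.7],
    [1, 0.1, 0, -2.4, -1.2],
    [1, 0.2, 0, -3.6, -1.7],
    [1, 0.2, 0, -4.8, -2.1],
    [1, 0.2, -0.1, -6, -2.5],
    [1, 0.2, -0.1, -6, -2.5],
    [1, 0.2, -0.1, -6, -2.5],
  ],
)

```text
time: 24.0
position: [0.6222, 0.0211, 0.1106]
tool_rot: [0.476, 0.522, -0.476, 0.522]
ft_force: [-0.4, -0.5, -1.8]
grip_width: 0.046
```

Run:
```python
from plan import *
rep(); go([107.2,108.4,109.6,110.8,112,113.2],2)
```

```text
t 24.0 tool f(x down,y out,z back) [ 1.8 -0.4  0.5] cmd-meas mm [ 0. -0. -0.] yaw 5.28 cmd 5.3 mom tool [-0.04  0.02  0.18] s 106.0
[[1, 0.0, 0.0, -1.2, -0.3], [1, 0.0, 0.0, -2.4, -0.6], [1, 0.0, 0.0, -3.6, -0.8], [1, 0.1, 0.0, -4.8, -0.9], [1, 0.1, 0.0, -6.0, -1.0], [1, 0.1, 0.0, -7.2, -1.0], [1, 0.1, 0.0, -7.2, -1.0], [1, 0.1, 0.0, -7.2, -1.0]]
```

Emit:
move_arm(
  commands=[
    [1, 0, 0, -1.2, -0.3],
    [1, 0, 0, -2.4, -0.6],
    [1, 0, 0, -3.6, -0.8],
    [1, 0.1, 0, -4.8, -0.9],
    [1, 0.1, 0, -6, -1],
    [1, 0.1, 0, -7.2, -1],
    [1, 0.1, 0, -7.2, -1],
    [1, 0.1, 0, -7.2, -1],
  ],
)

```text
time: 24.67
position: [0.6215, 0.0283, 0.1106]
tool_rot: [0.472, 0.527, -0.472, 0.527]
ft_force: [0.7, 0.8, -2.5]
grip_width: 0.0461
```

```bash
python3 - <<'E'
from plan import *
rep();
E
python3 wv.py w5
```

```text
t 24.67 tool f(x down,y out,z back) [ 2.5  0.7 -0.8] cmd-meas mm [ 0.1 -0.  -0. ] yaw 6.27 cmd 6.3 mom tool [-0.01 -0.03  0.1 ] s 113.2
pipe [(0.97, [219.6, 173.9, 264.2, 294.9], 2078)]
flange [(0.92, [209.5, 206.1, 289.0, 274.8], 2351)]
24.8167 [0.62155287 0.02814877 0.11055673] [-0.35064578  0.30836001 -2.49837812]
```

View pics/w5.png

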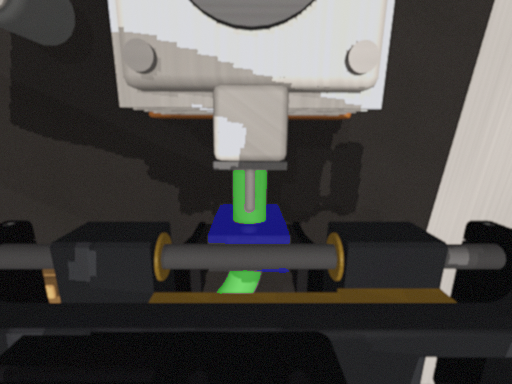

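Emit:
move_arm(
  commands=[
    [1, 0, 1.2, 0, 0],
    [1, 0, 1.2, 0, 0],
    [1, 0, 1.2, 0, 0],
  ],
)

```text
time: 25.07
position: [0.6229, 0.0283, 0.1106]
tool_rot: [0.472, 0.526, -0.472, 0.527]
ft_force: [-0.2, -1.0, -2.5]
grip_width: 0.0459
```

Emit:
move_arm(
  commands=[
    [1, 0, -2.4, 0, 0],
    [1, 0, -2.4, 0, 0],
    [1, 0, -2.4, 0, 0],
  ],
)

```text
time: 25.32
position: [0.6204, 0.028, 0.1106]
tool_rot: [0.472, 0.526, -0.472, 0.527]
ft_force: [1.1, -0.9, -2.5]
grip_width: 0.0457
```

Run:
```python
from plan import *
S=load(); y=np.radians(S["yaw"]); S["cmd"]=(np.array(S["cmd"])+np.array([np.cos(y),np.sin(y),0])*-.0012).tolist(); save(S)
go([113.2,115,117,119,121,123],2,n=.2)
```

```text
[[1, -0.0, 1.2, 0.0, -0.0], [1, -0.0, 1.2, -1.8, -0.0], [1, -0.0, 1.2, -3.8, -0.0], [1, -0.0, 1.2, -5.8, -0.0], [1, -0.0, 1.2, -7.8, -0.0], [1, -0.0, 1.2, -9.8, -0.0], [1, -0.0, 1.2, -9.8, -0.0], [1, -0.0, 1.2, -9.8, -0.0]]
```

Emit:
move_arm(
  commands=[
    [1, 0, 1.3, 0, 0],
    [1, 0, 1.3, -1.8, 0],
    [1, 0, 1.3, -3.8, 0],
    [1, 0, 1.3, -5.8, 0],
    [1, 0, 1.3, -7.8, 0],
    [1, 0, 1.3, -9.8, 0],
    [1, 0, 1.3, -9.8, 0],
    [1, 0, 1.3, -9.8, 0],
  ],
)

```text
time: 25.98
position: [0.6205, 0.0382, 0.1105]
tool_rot: [0.472, 0.527, -0.472, 0.527]
ft_force: [0.8, -0.1, -1.6]
grip_width: 0.0459
```

Emit:
move_arm(
  commands=[
    [1, 0, 0, -1, 0],
    [1, 0, 0, -2, 0],
    [1, 0, 0, -3, 0],
    [1, 0, 0, -4, 0],
    [1, 0, 0, -5, 0],
    [1, 0, 0, -6, 0],
    [1, 0, 0, -6, 0],
    [1, 0, 0, -6, 0],
  ],
)

```text
time: 26.65
position: [0.6199, 0.0439, 0.1105]
tool_rot: [0.472, 0.527, -0.472, 0.527]
ft_force: [-0.1, 0.6, -1.8]
grip_width: 0.0457
```

Run:
```python
from plan import *
S=load(); y=np.radians(S["yaw"]); Z=np.array([np.sin(y),-np.cos(y),0]); S["cmd"]=(np.array(S["cmd"])-.006*Z).tolist(); S["s"]=129; save(S); rep()
```

```text
t 26.65 tool f(x down,y out,z back) [ 1.8 -0.1 -0.6] cmd-meas mm [ 0.  -0.1 -0.1] yaw 6.27 cmd 6.3 mom tool [-0.01 -0.02  0.08] s 129
```

Emit:
move_arm(
  commands=[
    [1, 0, 0, -1.5, 0],
    [1, 0, 0, -3, 0],
    [1, 0, 0, -4.5, 0],
    [1, 0, 0, -6, 0],
    [1, 0, 0, -7.5, 0],
    [1, 0, 0, -9, 0],
    [1, 0, 0, -9, 0],
    [1, 0, 0, -9, 0],
  ],
)

```text
time: 27.32
position: [0.6189, 0.053, 0.1105]
tool_rot: [0.472, 0.527, -0.472, 0.527]
ft_force: [0.1, -0.2, -1.3]
grip_width: 0.0458
```

Emit:
move_arm(
  commands=[
    [1, 0, 0, -1.5, 0],
    [1, 0, 0, -3, 0],
    [1, 0, 0, -4.5, 0],
    [1, 0, 0, -6, 0],
    [1, 0, 0, -7.5, 0],
    [1, 0, 0, -9, 0],
    [1, 0, 0, -9, 0],
    [1, 0, 0, -9, 0],
  ],
)

```text
time: 27.98
position: [0.6179, 0.0619, 0.1106]
tool_rot: [0.472, 0.527, -0.472, 0.527]
ft_force: [-0.1, -0.5, -2.4]
grip_width: 0.0458
```

Run:
```python
from plan import *
S=load(); y=np.radians(S["yaw"]); Z=np.array([np.sin(y),-np.cos(y),0]); S["cmd"]=(np.array(S["cmd"])-.018*Z).tolist(); S["s"]=147; save(S); rep()
```

```text
t 27.98 tool f(x down,y out,z back) [ 2.4 -0.2  0.5] cmd-meas mm [ 0.1 -0.2 -0. ] yaw 6.28 cmd 6.3 mom tool [ 0.04 -0.01  0.12] s 147
```

Emit:
move_arm(
  commands=[
    [1, 0, 0, -1, 0],
    [1, 0, 0, -2, 0],
    [1, 0, 0, -2, 0],
    [1, 0, 0, -2, 0],
  ],
  newtons=35,
)

```text
time: 28.32
position: [0.6177, 0.0638, 0.1105]
tool_rot: [0.472, 0.527, -0.472, 0.527]
ft_force: [-0.1, 0.6, -2.4]
grip_width: 0.0457
```

Emit:
move_arm(
  commands=[
    [1, 0, 0, -1, 0],
    [1, 0, 0, -1, 0],
    [1, 0, 0, -1, 0],
  ],
)

```text
time: 28.57
position: [0.6176, 0.0648, 0.1105]
tool_rot: [0.472, 0.527, -0.472, 0.527]
ft_force: [0.5, -1.1, -2.1]
grip_width: 0.0459
```

Emit:
move_arm(
  commands=[
    [1, 0, 0, -0.8, 0],
    [1, 0, 0, -0.8, 0],
    [1, 0, 0, -0.8, 0],
  ],
)

```text
time: 28.82
position: [0.6176, 0.065, 0.1106]
tool_rot: [0.472, 0.526, -0.472, 0.527]
ft_force: [0.4, -2.2, -1.9]
grip_width: 0.0456
```

Emit:
move_arm(
  commands=[
    [1, 0, 0, -0.8, 0],
    [1, 0, 0, -0.8, 0],
    [1, 0, 0, -0.8, 0],
  ],
)

```text
time: 29.07
position: [0.6176, 0.065, 0.1106]
tool_rot: [0.471, 0.526, -0.472, 0.527]
ft_force: [0.4, -4.8, -2.6]
grip_width: 0.0457
```

Run:
```python
from plan import *
rep()
```

```text
t 29.07 tool f(x down,y out,z back) [ 2.6 -0.1  4.8] cmd-meas mm [ 0.1 -0.2  3. ] yaw 6.28 cmd 6.3 mom tool [ 0.04 -0.92  0.04] s 147
```

Emit:
move_arm(
  commands=[
    [1, 0, 0, -1.2, 0],
    [1, 0, 0, -1.2, 0],
    [1, 0, 0, -1.2, 0],
    [1, 0, 0, -1.2, 0],
  ],
)

```text
time: 29.4
position: [0.6176, 0.065, 0.1106]
tool_rot: [0.471, 0.526, -0.473, 0.528]
ft_force: [0.3, -9.2, -1.9]
grip_width: 0.0456
```

Emit:
move_arm(
  commands=[
    [1, 0, 0, -0.7, 0],
    [1, 0, 0, -0.7, 0],
    [1, 0, 0, -0.7, 0],
    [1, 0, 0, -0.7, 0],
  ],
)

```text
time: 29.73
position: [0.6176, 0.065, 0.1106]
tool_rot: [0.471, 0.525, -0.473, 0.528]
ft_force: [-0.2, -9.7, -1.8]
grip_width: 0.0457
```

Emit:
move_arm(
  commands=[
    [1, 0, 0, -0.4, 0],
    [1, 0, 0, -0.4, 0],
    [1, 0, 0, -0.4, 0],
    [1, 0, 0, -0.4, 0],
    [1, 0, 0, -0.4, 0],
  ],
)

```text
time: 30.15
position: [0.6176, 0.065, 0.1106]
tool_rot: [0.47, 0.525, -0.473, 0.528]
ft_force: [-0.1, -11.0, -2.7]
grip_width: 0.0458
```

Emit:
move_arm(
  commands=[
    [1, 0, 0, 0, 0],
    [1, 0, 0, 0, 0],
    [1, 0, 0, 0, 0],
    [1, 0, 0, 0, 0],
    [1, 0, 0, 0, 0],
    [1, 0, 0, 0, 0],
    [1, 0, 0, 0, 0],
    [1, 0, 0, 0, 0],
  ],
)

```text
time: 30.82
position: [0.6176, 0.065, 0.1106]
tool_rot: [0.47, 0.525, -0.473, 0.528]
ft_force: [0.0, -10.7, -3.2]
grip_width: 0.0456
```

```bash
python3 - <<'E'
from plan import *
rep()
E
python3 wv.py w6
```

```text
t 30.82 tool f(x down,y out,z back) [ 3.3 -1.2 10.6] cmd-meas mm [ 0.1 -0.2  3. ] yaw 6.3 cmd 6.3 mom tool [ 0.09 -1.82 -0.13] s 147
pipe [(0.66, [234.3, 272.5, 263.5, 293.3], 663)]
flange [(0.82, [211.4, 222.8, 289.6, 273.3], 981)]
30.9667 [0.61762311 0.06497025 0.11060038] [  0.36850378 -12.07169443  -2.11417805]
```

View pics/w6.png

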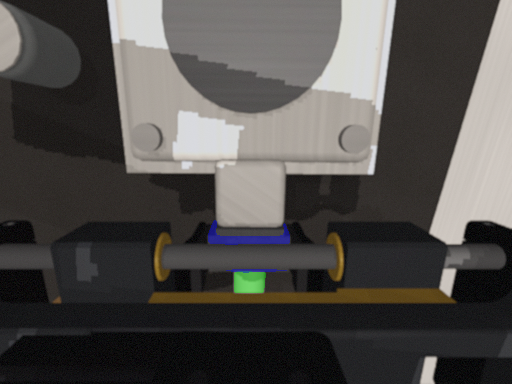

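Emit:
move_arm(
  commands=[
    [1, 0, 0, 1.5, 0],
    [1, 0, 0, 2.8, 0],
    [1, 0, 0, 2.8, 0],
    [1, 0, 0, 2.8, 0],
  ],
)

```text
time: 31.3
position: [0.6176, 0.065, 0.1106]
tool_rot: [0.471, 0.526, -0.472, 0.527]
ft_force: [0.2, -5.9, -2.5]
grip_width: 0.0458
```

Emit:
move_arm(
  commands=[
    [1, 0.7, 0, 0, 0],
    [1, 1.3, 0, 0, 0],
    [1, 1.3, 0, 0, 0],
    [1, 1.3, 0, 0, 0],
  ],
)

```text
time: 31.63
position: [0.618, 0.065, 0.1098]
tool_rot: [0.472, 0.526, -0.472, 0.527]
ft_force: [-0.6, -6.3, -0.1]
grip_width: 0.0458
```

Emit:
move_arm(
  commands=[
    [1, 0, 0, 0.7, 0],
    [1, 0, 0, 0.7, 0],
    [1, 0, 0, 0.7, 0],
    [1, 0, 0, 0.7, 0],
  ],
)

```text
time: 31.97
position: [0.618, 0.065, 0.1096]
tool_rot: [0.472, 0.526, -0.472, 0.527]
ft_force: [-0.4, -4.3, 0.3]
grip_width: 0.0458
```

Run:
```python
from plan import *
rep()
```

```text
t 31.97 tool f(x down,y out,z back) [-0.3 -0.9  4.2] cmd-meas mm [-0.9 -0.6  3. ] yaw 6.28 cmd 6.3 mom tool [ 0.04 -0.77  0.02] s 147
```

Emit:
move_arm(
  commands=[
    [1, 0, 0, 0.8, 0],
    [1, 0, 0, 0.8, 0],
    [1, 0, 0, 0.8, 0],
    [1, 0, 0, 0.8, 0],
  ],
)

```text
time: 32.3
position: [0.6177, 0.065, 0.1091]
tool_rot: [0.472, 0.527, -0.472, 0.526]
ft_force: [0.9, -1.1, -1.7]
grip_width: 0.0459
```

Emit:
move_arm(
  commands=[
    [1, 0, 0, 0, 0],
    [1, 0, 0, 0, 0],
    [1, 0, 0, 0, 0],
  ],
)

```text
time: 32.55
position: [0.6176, 0.0649, 0.1091]
tool_rot: [0.472, 0.527, -0.472, 0.526]
ft_force: [0.9, 0.2, -2.3]
grip_width: 0.0456
```

Emit:
move_arm(
  commands=[
    [1, 0.3, 0, 0, 0],
    [1, 0.3, 0, 0, 0],
    [1, 0.3, 0, 0, 0],
  ],
  newtons=5,
)

```text
time: 32.8
position: [0.6176, 0.0648, 0.1091]
tool_rot: [0.472, 0.527, -0.472, 0.526]
ft_force: [0.7, 1.7, -0.9]
grip_width: 0.0461
```

Emit:
move_arm(
  commands=[
    [-0.2, 0, 0, 0, 0],
    [-0.2, 0, 0, 0, 0],
    [-0.5, 0, 0, 0, 0],
    [-0.5, 0, 0, 0, 0],
    [-1, 0, 0, 0, 0],
    [-1, 0, 0, 0, 0],
    [-1, 0, 0, 0, 0],
    [-1, 0, 0, 0, 0],
  ],
)

```text
time: 33.47
position: [0.6176, 0.0643, 0.1089]
tool_rot: [0.472, 0.527, -0.472, 0.527]
ft_force: [-0.2, -0.3, -0.8]
grip_width: 0.0827
```

```bash
python3 - <<'E'
from plan import *
rep()
E
python3 wv.py w7
```

```text
t 33.47 tool f(x down,y out,z back) [ 0.8 -0.2  0.3] cmd-meas mm [-1.6 -0.1  2.4] yaw 6.26 cmd 6.3 mom tool [-0.01 -0.03  0.1 ] s 147
pipe [(0.59, [235.8, 272.7, 264.5, 295.5], 678)]
flange [(0.72, [209.7, 220.3, 288.0, 269.8], 736)]
33.6167 [0.61765232 0.06438875 0.10894158] [-0.5224644  -0.28922372 -0.21845259]
```

View pics/w7.png

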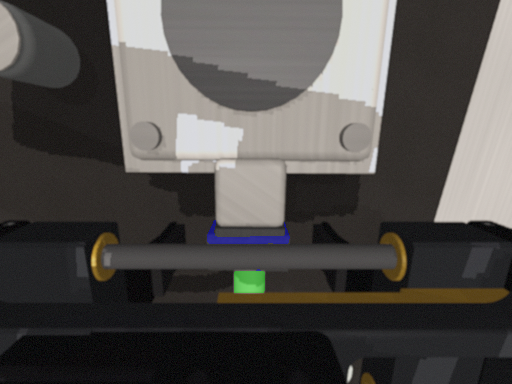

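Emit:
move_arm(
  commands=[
    [-1, -10, 0, 0, 0],
    [-1, -25, 0, 0, 0],
    [-1, -45, 0, 0, 0],
    [-1, -70, 0, 0, 0],
    [-1, -95, 0, 0, 0],
    [-1, -110, 0, 0, 0],
    [-1, -110, 0, 10, 0],
    [-1, -110, 0, 10, 0],
  ],
)

```text
time: 34.28
position: [0.6196, 0.0528, 0.2203]
tool_rot: [0.472, 0.525, -0.472, 0.528]
ft_force: [-0.4, 0.0, -0.8]
grip_width: 0.0868
```

Emit:
move_arm(
  commands=[
    [-1, 0, 0, 20, 0],
    [-1, 0, 0, 40, 0],
    [-1, 0, 0, 40, 0],
    [-1, 0, 0, 40, 0],
    [-1, 0, 0, 40, 0],
    [-1, 0, 0, 40, 0],
  ],
)

```text
time: 34.78
position: [0.6224, 0.0153, 0.2181]
tool_rot: [0.472, 0.527, -0.472, 0.526]
ft_force: [0.5, -0.8, -0.3]
grip_width: 0.087
```

```bash
python3 wv.py w8
python3 - <<'E'
from h import *
c=cam("scene"); r=robot.regions_of(c,"flange"); print([(a["p"],a["bbox"]) for a in r[:2]])
cv2.imwrite("pics/s8.png",cv2.resize(np.ascontiguousarray(c["image"][130:240,200:380,::-1]),None,fx=4,fy=4,interpolation=cv2.INTER_CUBIC))
E
```

```text
pipe [(0.67, [113.4, 163.5, 259.5, 246.7], 2210)]
flange [(0.64, [101.3, 0.0, 335.7, 244.6], 22959), (0.61, [225.0, 139.7, 272.9, 161.7], 1183)]
34.9333 [0.6228746  0.01543015 0.21869904] [-0.50496923 -0.53626979  0.51265107]
[(0.73, [284.4, 172.0, 300.0, 206.1])]
```

View pics/w8.png

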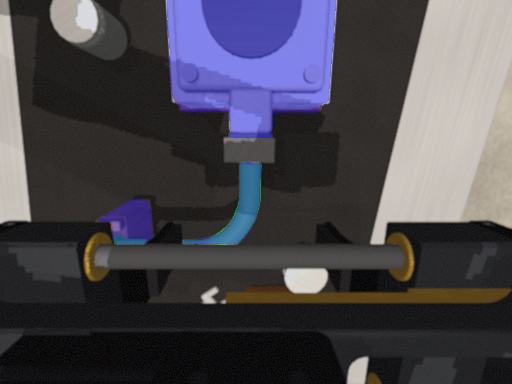

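View pics/s8.png

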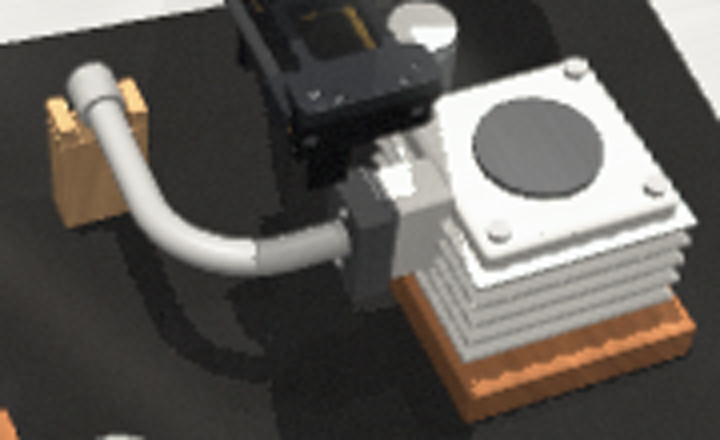

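```bash
python3 -c "
from rig import robot
print(robot.hand_in())"
```

```text
the job is handed in; nothing more can be done
None
```

The flange is seated on the exhaust port over both studs. I let go of it, moved the gripper clear and handed the job in at about 35 s; no verdict was reported.

- **Pipe:** I probed gently on the way to find the pipe, which put the bend about 1.5 mm above level where I probed it, near halfway round. The force at the wrist, apart from the flange's own weight of about 2 N, stayed below about 6 N. The pipe contact force itself is not measured directly.
- **Gasket:** It was pressed for over a second, with wrist readings of 10.6 to 12.1 N at the end of the hold. Backing off took more travel than I expected, so some load (about 4 to 6 N) stayed on for another second before it eased to zero.
- **Final position:** The last pictures show the flange flush, square and centred on the port. The gripper moved back only about 0.2 mm from the pressed position before release, so any gap should be well under 2.5 mm.
- **Bystanders:** I did not measure the piston, wood block, spanner or tin again at the end. I felt no unexpected contact during the run.

One check disagreed. In the final wrist picture the flange detector's top result (0.64) was mostly the cylinder head, and its second (0.61) was the flange. The scene camera's detection matched the seated flange.

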